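# Close a two-part plaster mould on its pins and clamp it shut

### The arm

A 7-joint arm with a two-finger parallel gripper is mounted at the origin on a cart in front of the work surface, level with it; the furniture and walls round the work are solid. World frame = base frame: x ahead of the robot, y to its left, z up, the work surface at z = 0. Lengths are in mm, angles in rad, forces in N, time in s.
With the tool pointing down it reaches from about 400 to 900 mm from the base axis. Payload 5.6 kg.
Tool frame: the origin (TCP) lies midway between the tips of the shut fingers; the grasp point (between the pads) lies 19 mm behind it; x points along the fingers, y is the direction in which the jaws open and shut, and the axes are right-handed (so a half turn about x gives the same grasp; the last joint's range is limited). The gripper opens to 92 mm and grips with 3 to 60 N. Pads are 20 mm wide; open, the fingers measure 128 mm over their backs; the gripper's body (75 mm by 189 mm) begins 69 mm behind the grasp point.
Start: joints at [-1.28, 0.468, -0.012, 1.603, 0.006, 1.071, -0.056], TCP at [213.004, 614.116, 214.592] pointing down, gripper open.
Joint ranges: [-2.53, 2.53], [-0.31, 2.02], [-1.57, 1.55], [0.28, 2.44], [-1.29, 4.43], [0.15, 1.84], [-2.92, 2.92]. Speed limits (rad/s): [2.57, 2.57, 3.14, 3.14, 3.14, 3.14, 3.14].

### API

Orientations are given as a rotation vector (axis times angle).
In Python, from cell import robot, grip, kin, viewer gives the robot as it stands. Calls block until the motion is done:
- robot.movep(position, orientation): joint-space move of the TCP to a pose.
- robot.servo_line(position, feed=150, rotation=None): straight line of the TCP; rotation=None keeps the orientation; feed is the mean speed in mm/s.
- robot.goto_joints(angles): joint-space move.
- grip(opening, newtons=None): opening from 0.0 (shut) to 1.0 (fully open); newtons is the grip in N (None keeps the last); returns when the fingers have stopped.
- robot.hold(seconds).
- kin.ik(position, orientation): joint angles nearest the present ones, or None.
- robot.observe(): the state.
- viewer.read_camera(name): name is "scene" or "top"; returns the picture (400x640x3 uint8, red, green, blue); there is no depth.
- viewer.camera_info(name): a dict with "camera_matrix" (3x3 intrinsics, pixels), "k1" (the pictures are not rectified: a ray, as slopes to the right and down, at radius r is drawn at 1 + k1 r^2 times it, then the intrinsics apply), "R" (3x3) and "t" (3): a world point X has camera coordinates R X + t. Camera axes: x right, y down, z forward; pixel columns grow to the right and rows downward; lengths in mm; the calibration is good to about 2 mm. A picture is of the moment at which its call begins. camera_info takes no time and is no camera call.
A pose or a line that the arm cannot do raises robot.IKError and nothing moves.
- robot.job_done(): hands the job in, once; it reports no verdict.
Trained networks look in the newest picture that a camera, given by its name, has taken for a name from the list of things; names that differ only in an ending like _2 or _b are one class to them, and where a whole thing is asked for, a point or a joint stands for the part that bears it (a point fixed in the world has none). Each returns a list of dicts, best first, with "confidence" (0 to 1); they miss things now and then, are a little off and sometimes report something else, mostly with a low value. They report only what shows in the picture. A call takes as long as a camera call. They do not tell look-alikes from the thing itself.
- viewer.silhouettes(name, camera): "mask" (400x640 bool, what is visible of it).
- viewer.pinpoint(name, camera): "at" ([x, y, z] in mm, in the coordinates of the camera as it stood for that picture, good to about 4 mm: a listed point, or the origin of a listed thing).
The state is a dict: "t": time; "joints": joint angles; "joint_velocities": joint speeds; "joint_torque": joint torques, N m; "tcp_pos": TCP position; "tcp_rot": TCP orientation; "contact_force": force on the tool from outside, world axes, zero at the start; "wrist_torque": the same for the moment, N m; "grip_width": opening from 0.0 (shut) to 1.0 (fully open).
Only numpy, scipy, OpenCV 4.12 (cv2) and the standard library are available. Lean on these libraries where they do the work, as an engineer would, in place of code of your own. Each camera call takes 0.05 s, during which the arm holds its last target.

### The job

Close the plaster mould: take its upper half off the sloping drying rack, lower it over the two brass locating pins of the lower half until it sits flush, and only then swing the red-knobbed clamp lever beside it fully over so that the clamp's foot holds the mould shut. Plaster chips, so do not drop the half, and leave the spare mould block, the plastic cup and the clay lump where they are.

Things in the scene. Friction and masses are not known exactly. Their poses are not given: they have to be found in the camera images.
- upper_half_center (a point): Centre (half-way up) of the loose upper mould half: white plaster block 120 x 56 x 26 mm, about 0.24 kg, two brass-bushed 16 mm through holes on its long centre line, 42 mm either side of centre. x along the length, y across the 56 mm width (pinch here, mid-length), z out of its upper face. A half turn about z changes nothing. At the start it lies on the rack, z leaning 35 degrees back to the robot.
- rack: Sloping wooden drying rack, fixed: base board 180 x 100 x 12 mm; two dowels sloping 35 degrees, rising along its x, within 19 mm either side of its middle, so fingers can pass the upper half's underside along both long sides; stop ledge at the lower end, 52 mm wide, 12 mm above the dowels. Origin mid-underside, z up.
- mould_seat (a point): Centre of the top face of the lower mould half (white plaster, 120 x 56 x 36 mm, round hollow in the middle), fixed on a plywood board screwed to the bench; this face is 54 mm above the bench. x along the length towards the clamp, y across the width, z up. Seated flush, the upper half's centre lies 13 mm above this point, its length along x (either way round). Beside mid-length only the board, 36 mm lower.
- pin_a (a point): Tip of the brass locating pin at x = -42 mm from mould_seat. Each pin is 14 mm in diameter and stands 20 mm above the lower half's face, the upper 10 mm tapering to a blunt point.
- pin_b (a point): Tip of the brass locating pin at x = +42 mm from mould_seat, the same as the other.
- clamp_pivot (a point): Pivot of the clamp lever, 115 mm along x and 50 mm above mould_seat, with the same axes; the lever turns about y.
- clamp (a joint): Angle of the clamp lever, rad: 0 is fully shut, its rubber foot on top of the seated upper half; 1.35 to 1.6 is open, as at the start, the foot's arm standing clear of the mould; stop at 1.65. It stays where it is left; about 1.6 N at the knob moves it.
- clamp_knob (a point): Centre of the red ball knob (32 mm in diameter) at the end of the clamp lever, 100 mm from the pivot, on a bar 11 mm thick. Seen from the pivot it leans 45 degrees from vertical towards the mould (-x of mould_seat) when shut, and turns away from the mould (+x) by the joint angle as the lever opens.
- spare_mould: Bystander: white plaster mould block with two bumps on top, 66 x 105 x 50 mm; origin at the centre of its underside. Leave it where it is.
- mix_cup: Bystander: clear plastic cup with a blue filling, 74 mm across, 86 mm tall; origin at the centre of its underside. Leave it where it is.
- clay_lump: Bystander: beige lump of clay, 70 x 79 x 54 mm; origin at the centre of its underside. Leave it where it is.
There are look-alikes about, which are no part of the job. There is more than one size of the part that bears upper_half_center; the job needs the larger.

How it is judged (in metres and radians):
On the way:
1. the upper half is down flush over both pins while the clamp is still open (horizontal distance between upper_half_center and mould_seat below 0.003 m and z of upper_half_center in the frame of mould_seat between 0.0115 and 0.0145 m and angle between the x axis of upper_half_center and the x axis of mould_seat, either way round below 0.04 rad and angle between upper_half_center's own z axis and vertical below 0.025 rad and value of joint clamp above 0.6 rad), for 0.2 s.
At the end, for the whole second after the job is handed in: The upper half rests flush on the lower half over both pins (centre within 3 mm of the seat in plan, within 1.5 mm of full depth, level within 0.025 rad, lengths aligned within 0.04 rad), at rest, and the clamp lever is shut to within 0.06 rad (horizontal distance between upper_half_center and mould_seat below 0.003 m and z of upper_half_center in the frame of mould_seat between 0.0115 and 0.0145 m and angle between the x axis of upper_half_center and the x axis of mould_seat, either way round below 0.04 rad and angle between upper_half_center's own z axis and vertical below 0.025 rad and value of joint clamp below 0.06 rad and linear speed of upper_half below 0.01 m/s); the robot touches nothing.
It fails at once if the upper half is dropped (it falls free of the fingers faster than 0.4 m/s) (linear speed of upper_half above 0.4 m/s and contact force between the fingers and upper_half below 0.05 N).
It fails at once if the spare mould block, the cup or the clay lump is moved by more than 30 mm (distance of any of spare_mould, mix_cup, clay_lump from where it was at the start of the episode above 0.03 m).
It also fails if it takes over 72 s, if anything falls off the work surface, if the arm or the gripper's body presses on something with over 40 N, if the wrist force passes 120 N, or if a joint passes its speed limit or range.

## Working session

There is one attempt and no reset: what is moved stays moved. The work goes in short steps, each a Python script; the robot and the scene stay as the last script left them, time stands still between calls to the robot, and variables do not carry over. Pictures are saved under pics/ and viewed, and the job is handed in when it is done.

```bash
ls; mkdir -p pics; cat > h.py <<'E'
import numpy as np, cv2
from cell import robot, grip, kin, viewer
def snap(cam,fn,crop=None,s=1):
    im=viewer.read_camera(cam)
    o=im
    if crop: o=im[crop[1]:crop[3],crop[0]:crop[2]]
    if s!=1: o=cv2.resize(o,None,fx=s,fy=s,interpolation=cv2.INTER_CUBIC)
    cv2.imwrite(fn,o[:,:,::-1]); return im
def c2w(cam,p):
    i=viewer.camera_info(cam); return np.array(i["R"]).T@(np.array(p)-np.array(i["t"]))
def proj(cam,X):
    i=viewer.camera_info(cam); K=np.array(i["camera_matrix"]); X=np.atleast_2d(X)
    c=X@np.array(i["R"]).T+np.array(i["t"]); s=c[:,:2]/c[:,2:]; r2=(s**2).sum(1,keepdims=True)
    s=s*(1+i["k1"]*r2); return s*[K[0,0],K[1,1]]+[K[0,2],K[1,2]]
def ray(cam,uv):
    i=viewer.camera_info(cam); K=np.array(i["camera_matrix"])
    d=(np.atleast_2d(uv)-[K[0,2],K[1,2]])/[K[0,0],K[1,1]]; s=d.copy()
    for _ in range(20): s=d/(1+i["k1"]*(s**2).sum(1,keepdims=True))
    R=np.array(i["R"]); D=np.c_[s,np.ones(len(s))]@R; D/=np.linalg.norm(D,axis=1,keepdims=True)
    return -R.T@np.array(i["t"]),D
def onplane(cam,uv,z):
    o,D=ray(cam,uv); return o+D*((z-o[2])/D[:,2:])
E
python3 - <<'E'
from h import *
np.set_printoptions(precision=1,suppress=True)
for c in("scene","top"):
    snap(c,f"pics/{c}0.png"); i=viewer.camera_info(c); print(c,i)
    for n in("upper_half_center","rack","mould_seat","pin_a","pin_b","clamp_pivot","clamp_knob","spare_mould","mix_cup","clay_lump"):
        for d in viewer.pinpoint(n,c): 
            w=c2w(c,d["at"]); print(n,round(d["confidence"],2),w,proj(c,w)[0])
print(robot.observe()["t"])
E
```

```text
pics
scene {'camera_matrix': array([[401.6,   0. , 321.4],
       [  0. , 401.6, 198.5],
       [  0. ,   0. ,   1. ]]), 'k1': 0.010443889959520435, 'R': array([[ 0.8, -0.6,  0. ],
       [-0.3, -0.4, -0.8],
       [ 0.5,  0.6, -0.5]]), 't': array([-266.4,  385. ,  528.7])}
upper_half_center 0.84 [305.  290.2  12.7] [223.3 266.1]
upper_half_center 0.78 [469.1 416.9  87.7] [255.  188.1]
upper_half_center 0.65 [674.2 418.5  -2.3] [318.8 191.2]
rack 0.82 [469.3 425.8   0.6] [256.2 215. ]
rack 0.17 [412.1 204.    1.8] [286.9 269.8]
mould_seat 0.79 [590.6 174.7  53.7] [356.8 226.3]
pin_a 0.92 [607.4 139.5  75.6] [373.6 223. ]
pin_a 0.66 [570.4 211.4  76.2] [340.  214.3]
pin_b 0.92 [607.4 139.5  75.6] [373.6 223. ]
pin_b 0.66 [570.4 211.4  76.2] [340.  214.3]
clamp_pivot 0.96 [641.8  73.2 106.4] [408.3 219.9]
clamp_knob 0.83 [657.9  20.7 192.8] [439.8 193.4]
spare_mould 0.88 [714.  314.5  -5.6] [353.4 202.9]
mix_cup 0.71 [675.5 421.9   0.1] [318.4 189.9]
clay_lump 0.93 [412.2 201.4  -3. ] [287.7 272.1]
top {'camera_matrix': array([[368.5,   0. , 312.5],
       [  0. , 368.5, 201.5],
       [  0. ,   0. ,   1. ]]), 'k1': -0.04508662188391167, 'R': array([[-0. , -1. , -0. ],
       [-1. ,  0. , -0.1],
       [ 0.1,  0. , -1. ]]), 't': array([ 265. ,  528.1, 1039.4])}
upper_half_center 0.6 [304.4 293.7   6.9] [299.7 281.8]
upper_half_center 0.56 [472.  422.9  82.3] [249.3 224.8]
rack 0.78 [473.4 428.1   0.5] [253.2 224.8]
mould_seat 0.58 [593.7 176.   55.8] [337.7 179.2]
pin_a 0.91 [609.8 140.8  74. ] [350.5 172.1]
pin_a 0.67 [575.7 215.6  73.1] [323.8 185.2]
pin_b 0.91 [609.8 140.8  74. ] [350.5 172.1]
pin_b 0.67 [575.7 215.6  73.1] [323.8 185.2]
clamp_pivot 0.66 [641.1  79.3 104.3] [373.7 158.1]
clamp_knob 0.83 [659.3  22.5 190.1] [401.  143.2]
spare_mould 0.71 [716.6 312.1  -2.9] [290.5 143. ]
mix_cup 0.8 [678.8 425.2  -4.3] [253.5 156.7]
clay_lump 0.81 [412.7 199.4  -2.6] [331.1 243.3]
1.1
```

View pics/scene0.png

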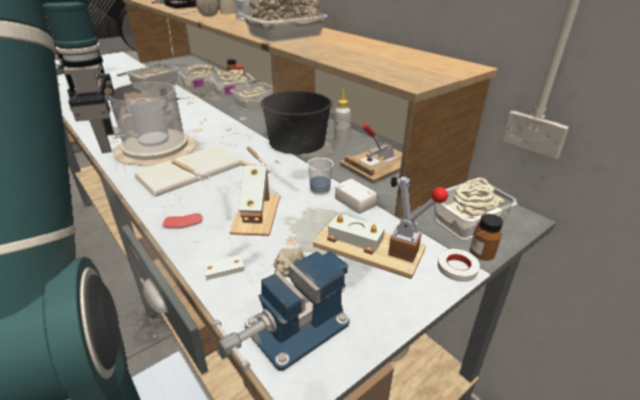

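View pics/top0.png

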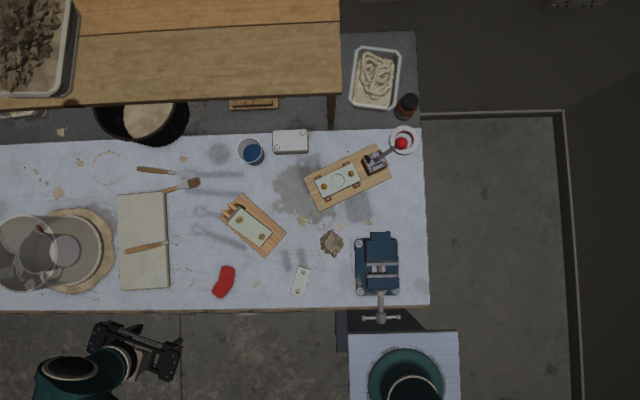

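```bash
python3 - <<'E'
import cv2,numpy as np
a=cv2.imread("pics/scene0.png")[150:300,190:330]; b=cv2.imread("pics/top0.png")[180:300,210:330]
a=cv2.resize(a,(400*140//150*15//14,400)) if 0 else cv2.resize(a,None,fx=2.8,fy=2.8,interpolation=2)
b=cv2.resize(b,None,fx=3.2,fy=3.2,interpolation=2)
h=max(a.shape[0],b.shape[0]); o=np.zeros((h,a.shape[1]+b.shape[1],3),np.uint8); o[:a.shape[0],:a.shape[1]]=a;o[:b.shape[0],a.shape[1]:]=b
cv2.imwrite("pics/crop0.png",o);print(o.shape)
E
```

```text
(420, 776, 3)
```

View pics/crop0.png

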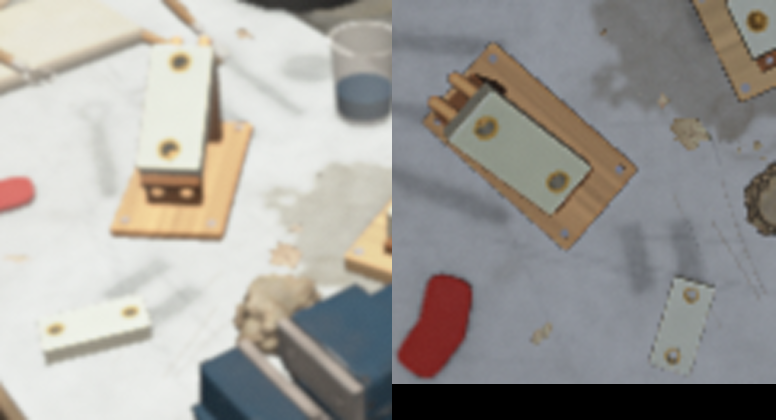

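The scene picture shows three candidates for the upper half:
- **Rack block:** scene (255,188), top (249,225). It lies on the sloping rack.
- **Bench block:** scene (223,266), top (300,282). It is visibly smaller and lies flat.
- **False hit:** scene (318,191). This is the cup.

The rack block is the larger one and leans towards the robot, so it fits the description, and the crop confirms it. The lower half with its pins is at scene (357,226), with the red knob at (440,193). A second red-knobbed clamp at scene (370,135) is a look-alike on the back shelf. A blue vise stands at scene (300,300) and must be avoided.

Next I'll measure more precisely.

```bash
python3 - <<'E'
from h import *
np.set_printoptions(precision=1,suppress=True)
for c in("scene","top"):
    im=viewer.read_camera(c); np.save(f"pics/{c}.npy",im)
    for n in("upper_half_center","rack","clamp","spare_mould"):
        for d in viewer.silhouettes(n,c):
            m=d["mask"]; ys,xs=np.nonzero(m); print(c,n,round(d["confidence"],2),m.sum(),xs.mean(),ys.mean())
            if n=="upper_half_center": np.save(f"pics/m_{c}_{int(xs.mean())}.npy",m)
a=cv2.resize(np.load("pics/scene.npy")[165:240,225:285],None,fx=8,fy=8,interpolation=0)
b=cv2.resize(np.load("pics/top.npy")[190:265,215:290],None,fx=8,fy=8,interpolation=0)
cv2.imwrite("pics/c1.png",a[:,:,::-1]);cv2.imwrite("pics/c2.png",b[:,:,::-1])
a=cv2.resize(np.load("pics/scene.npy")[170:280,310:450],None,fx=5.5,fy=5.5,interpolation=0)
b=cv2.resize(np.load("pics/top.npy")[120:220,295:425],None,fx=6,fy=6,interpolation=0)
cv2.imwrite("pics/c3.png",a[:,:,::-1]);cv2.imwrite("pics/c4.png",b[:,:,::-1])
E
```

```text
scene upper_half_center 0.91 605 222.47107438016528 267.4413223140496
scene upper_half_center 0.56 1074 253.12104283054003 188.9050279329609
scene rack 0.8 1266 256.9691943127962 217.3167456556082
scene clamp 0.83 852 417.2535211267606 197.36032863849766
scene spare_mould 0.69 990 355.03939393939396 195.67171717171718
top upper_half_center 0.82 930 249.5268817204301 226.48172043010752
top upper_half_center 0.64 361 300.30193905817174 281.3961218836565
top rack 0.77 1189 255.98738435660218 224.39529015979815
top spare_mould 0.9 909 289.56985698569855 141.1914191419142
```

View pics/c1.png

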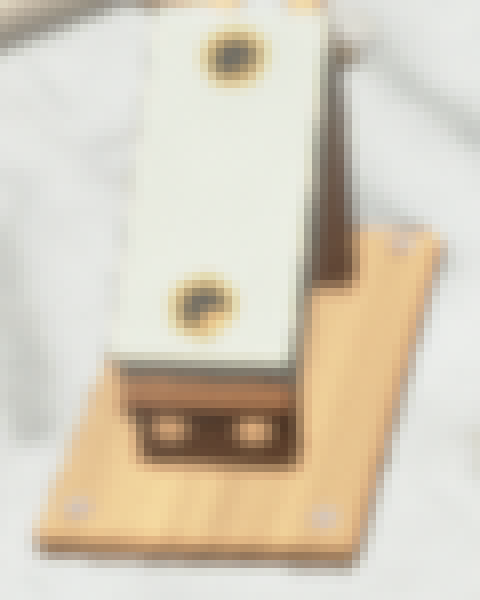

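View pics/c2.png

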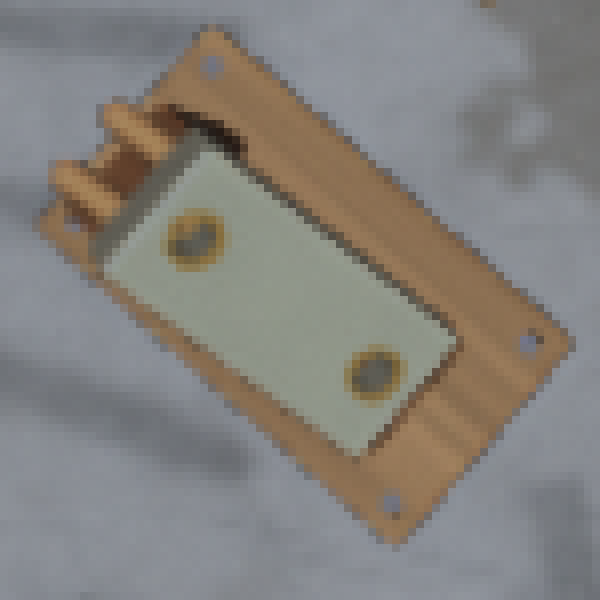

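View pics/c3.png

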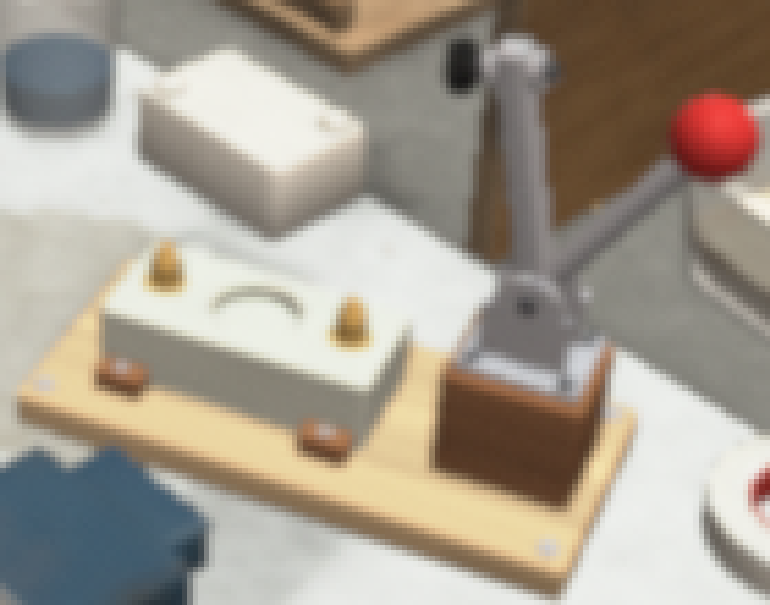

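View pics/c4.png

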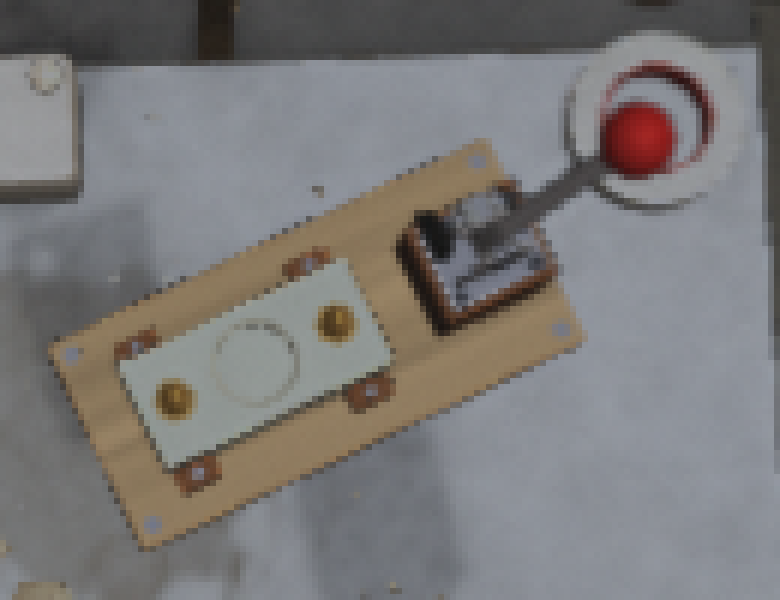

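```bash
cat > fit.py <<'E'
from h import *
from scipy.optimize import least_squares
from scipy.spatial.transform import Rotation as Ro
np.set_printoptions(precision=2,suppress=True)
def px(l,s,o): return (np.array(l,float)+.5)/s-.5+np.array(o)
def fit(model,obs,p0):
    def r(p): return np.concatenate([(proj(c,model(p,P))-uv).ravel() for c,P,uv in obs])
    s=least_squares(r,p0,loss="soft_l1",f_scale=.7); return s.x,[ (proj(c,model(s.x,P))-uv) for c,P,uv in obs]
def mblock(p,P): # p=x,y,z,yaw ; block x rises along yaw
    R=Ro.from_euler("ZY",[p[3],-np.radians(35)]).as_matrix(); return P@R.T+p[:3]
def mseat(p,P):
    R=Ro.from_euler("Z",p[2]).as_matrix(); return P@R.T+[p[0],p[1],54]
E
python3 - <<'E'
from fit import *
# block: holes then corners
Pb=np.array([[42,0,13],[-42,0,13],[-60,28,13],[-60,-28,13],[60,-28,13],[60,28,13]],float)
sc=px([[235,55],[203,302],[110,360],[298,367],[331,10],[155,6]],8,[225,165])
tp=px([[194,238],[374,374],[358,458],[461,338],[212,146],[103,270]],8,[215,190])
for o in ([("scene",Pb,sc),("top",Pb,tp)],[("scene",Pb,sc)],[("top",Pb,tp)]):
    x,r=fit(mblock,o,[470,420,85,.6]); print("block",x,np.degrees(x[3])); print(*[a.round(1).tolist() for a in r])
Ps=np.array([[-42,0,20],[42,0,20],[-60,-28,0],[60,28,0],[60,-28,0]],float)
Pt=np.array([[-42,0,12],[42,0,12],[-60,28,0],[60,28,0],[60,-28,0],[-60,-28,0]],float)
sc=px([[166,243],[353,298],[100,308],[411,322],[374,388]],5.5,[310,170])
tp=px([[175,398],[337,322],[119,365],[345,260],[393,360],[172,469]],6,[295,120])
for o in ([("scene",Ps,sc),("top",Pt,tp)],[("scene",Ps,sc)],[("top",Pt,tp)]):
    x,r=fit(mseat,o,[592,175,-1.1]); print("seat",x,np.degrees(x[2])); print(*[a.round(1).tolist() for a in r])
    R=Ro.from_euler("Z",x[2]).as_matrix()
    for th in (1.35,1.5,1.6):
        a=th-np.pi/4; print(th,R@[115+100*np.sin(a),0,50+100*np.cos(a)]+[x[0],x[1],54])
E
```

```text
block [467.99 423.66  81.66   0.83] 47.82925293711436
[[0.4, 0.4], [0.7, 0.6], [-0.0, -0.2], [-0.6, -0.3], [0.1, -0.1], [0.2, -0.2]] [[0.0, 0.1], [0.0, -0.2], [0.1, 0.4], [0.3, 0.1], [-0.3, -0.2], [-0.6, 0.5]]
block [466.82 422.19  82.86   0.84] 48.28447122291679
[[0.2, 0.3], [0.6, 0.6], [-0.0, -0.1], [-0.5, -0.3], [-0.1, -0.2], [-0.1, -0.3]]
block [468.54 426.04  68.7    0.83] 47.43208668108207
[[0.3, 0.1], [-0.1, -0.3], [-0.1, 0.1], [0.0, 0.1], [0.0, -0.1], [-0.2, 0.2]]
seat [590.89 176.77  -1.15] -65.88006587867909
[[0.2, 0.1], [0.3, -0.0], [-0.1, -0.5], [0.7, -1.8], [-1.0, -0.1]] [[0.3, 0.3], [0.4, -0.1], [-0.4, 0.2], [0.1, -0.7], [0.9, 0.3], [-0.6, 0.7]]
1.35 [659.75  22.97 188.48]
1.5 [664.66  12.   179.54]
1.6 [667.61   5.41 172.62]
seat [589.95 176.09  -1.14] -65.34324793179624
[[0.0, 0.5], [0.3, 0.2], [-0.3, -0.0], [0.7, -1.6], [-0.8, 0.1]]
1.35 [660.25  22.94 188.48]
1.5 [665.26  12.02 179.54]
1.6 [668.27   5.46 172.62]
seat [591.38 177.08  -1.15] -66.08344156532371
[[0.1, 0.1], [0.3, -0.2], [-0.6, -0.0], [0.0, -0.8], [0.8, 0.2], [-0.8, 0.5]]
1.35 [659.69  23.04 188.48]
1.5 [664.57  12.05 179.54]
1.6 [667.49   5.46 172.62]
```

```bash
cat >> fit.py <<'E'
B=np.array([468.0,423.7,81.7]); BY=np.radians(47.83); S=np.array([590.9,176.8,54.]); SY=np.radians(-65.88)
def Rblock(yaw,tilt=35): return Ro.from_euler("ZY",[yaw,-np.radians(tilt)]).as_matrix()
def tool(Rb,sg): # tool x=-block z, tool y = sg*block y
    x=-Rb[:,2]; y=sg*Rb[:,1]; return np.c_[x,y,np.cross(x,y)]
def rv(R): return Ro.from_matrix(R).as_rotvec()
E
python3 - <<'E'
from fit import *
Rb=Rblock(BY)
print(Ro.from_rotvec(robot.observe()["tcp_rot"]).as_matrix())
for sg in(1,-1):
    T=tool(Rb,sg); z=Rb[:,2]
    for d in (-19,100): print("rack",sg,d,B+z*d,kin.ik(B+z*d,rv(T)))
    for fl in(0,np.pi):
        T=tool(Rblock(SY+fl,0),sg)
        for zz in(48,140): print("seat",sg,fl>0,zz,kin.ik(np.r_[S[:2],zz],rv(T)))
E
```

```text
[[ 0.    0.33  0.94]
 [ 0.    0.94 -0.33]
 [-1.    0.    0.  ]]
rack 1 -19 [475.32 431.78  66.14] [ 0.1   0.87 -1.1   2.15  1.93  0.63  0.07]
rack 1 100 [429.49 381.19 163.62] [ 0.04  0.35 -0.9   2.26  1.44  0.22  0.3 ]
seat 1 False 48 [-0.61  0.64  0.36  1.82 -0.31  0.74  0.34]
seat 1 False 140 [-0.64  0.51  0.4   1.77 -0.24  0.91  0.28]
seat 1 True 48 [-1.16  1.13  1.33  1.85 -1.19  1.24 -2.15]
seat 1 True 140 [-1.18  0.93  1.34  1.8  -0.97  1.25 -2.27]
rack -1 -19 [475.32 431.78  66.14] [-0.4   0.55 -0.44  2.17  2.37  0.22  2.5 ]
rack -1 100 [429.49 381.19 163.62] [ 0.04  0.35 -0.9   2.26  1.44  0.22 -2.84]
seat -1 False 48 [-1.16  1.13  1.33  1.85 -1.19  1.24 -2.15]
seat -1 False 140 [-1.18  0.93  1.34  1.8  -0.97  1.25 -2.27]
seat -1 True 48 [-0.61  0.64  0.36  1.82 -0.31  0.74  0.34]
seat -1 True 140 [-0.64  0.51  0.4   1.77 -0.24  0.91  0.28]
```

```bash
python3 - <<'E'
from fit import *
Rb=Rblock(BY); T=rv(tool(Rb,1)); z=Rb[:,2]
robot.movep(B+z*90,T)
o=robot.observe(); print(o["t"],o["joints"],o["tcp_pos"])
robot.servo_line(B+z*40,feed=100)
o=robot.observe(); print(o["t"],o["joints"],o["tcp_pos"],o["contact_force"])
snap("scene","pics/s2.png",(200,110,360,260),4); snap("top","pics/t2.png",(180,150,340,300),4)
E
```

```text
3.0167 [ 0.02  0.38 -0.89  2.25  1.53  0.23  0.22] [433.96 386.05 155.96]
3.6667 [-0.03  0.53 -0.87  2.22  1.82  0.33 -0.02] [452.16 407.35 114.6 ] [ 0.27 -0.64  0.77]
```

View pics/s2.png

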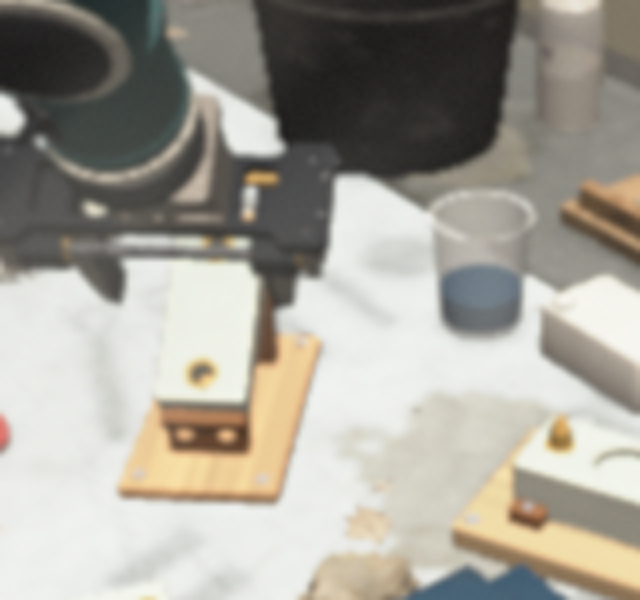

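View pics/t2.png

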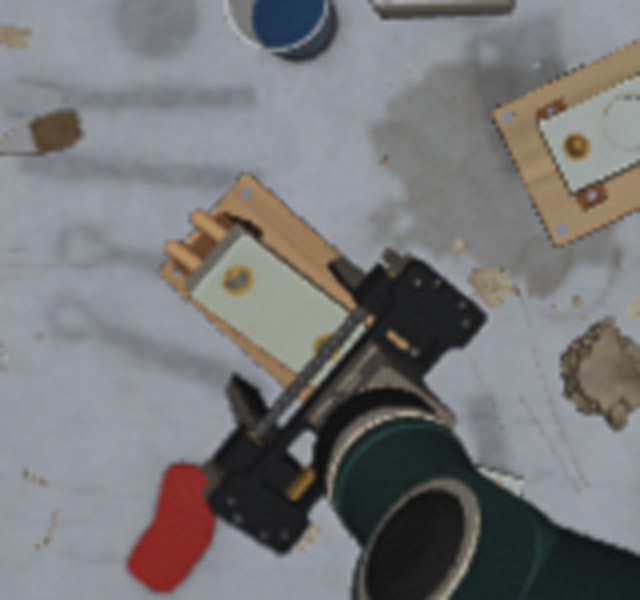

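```bash
python3 - <<'E'
from fit import *
Rb=Rblock(BY); z=Rb[:,2]
robot.servo_line(B+z*-19,feed=80)
o=robot.observe(); print(o["t"],o["joints"],o["tcp_pos"],o["contact_force"])
grip(0.0,10); o=robot.observe(); print(o["t"],o["grip_width"]*92,o["contact_force"],o["wrist_torque"])
grip(0.0,30); o=robot.observe(); print(o["t"],o["grip_width"]*92,o["contact_force"])
snap("scene","pics/s3.png",(200,110,360,260),4); snap("top","pics/t3.png",(180,150,340,300),4)
E
```

```text
4.6583 [-0.06  0.7  -0.86  2.15  1.99  0.43 -0.11] [475.22 431.77  66.46] [-0.38 -0.22 -0.39]
5.2917 56.09782207571363 [-0.64 -1.45  2.03] [-0.32  0.36 -0.05]
5.5083 55.810186902493314 [-1.45 -1.51  4.14]
```

View pics/s3.png

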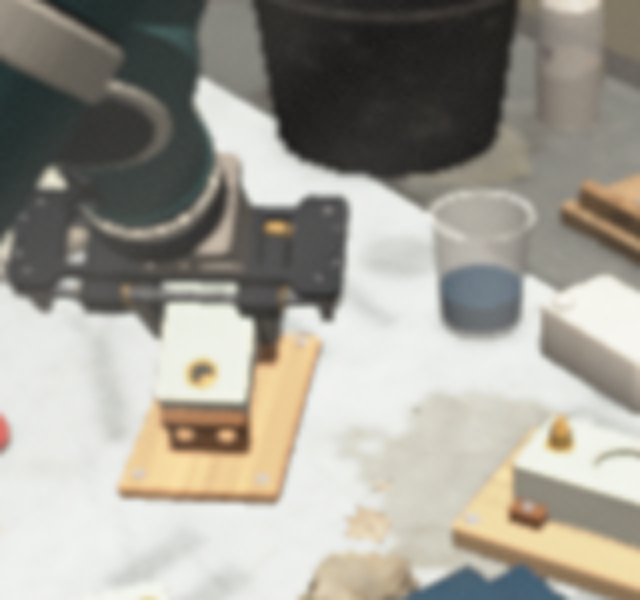

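View pics/t3.png

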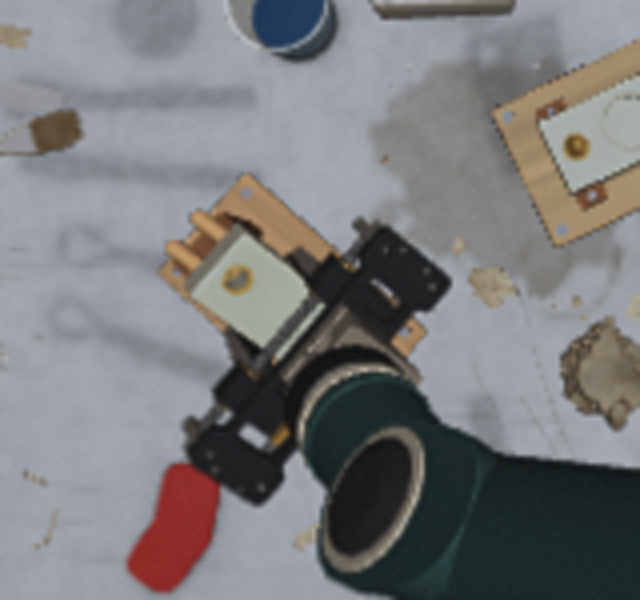

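```bash
python3 - <<'E'
from fit import *
Rb=Rblock(BY); z=Rb[:,2]
grip(0.0,45)
robot.servo_line(B+z*70,feed=100)
o=robot.observe(); print(o["t"],o["joints"],o["grip_width"]*92,o["contact_force"],o["wrist_torque"])
T=rv(tool(Rblock(SY,0),1))
robot.movep(np.r_[S[:2],120],T)
o=robot.observe(); print(o["t"],o["joints"],o["tcp_pos"],o["grip_width"]*92,o["contact_force"],o["wrist_torque"])
robot.hold(.3)
a=snap("scene","pics/s4.png",(290,120,450,270),4); b=snap("top","pics/t4.png",(270,100,430,250),4)
np.save("pics/a4.npy",a);np.save("pics/b4.npy",b)
for c in ("scene","top"):
  for d in viewer.pinpoint("upper_half_center",c): print(c,d["confidence"],c2w(c,d["at"]))
E
```

```text
6.8667 [-0.02  0.43 -0.86  2.24  1.68  0.26  0.08] 55.583090728287694 [-0.94  0.42 -3.12] [-0.61  0.66 -0.01]
8.05 [ 0.06  0.59 -0.55  1.74  0.38  0.92 -0.23] [590.09 177.46 119.29] 55.72520941696836 [ 0.23  0.41 -3.4 ] [-0.05  0.05 -0.  ]
scene 0.95 [591.32 176.23 143.63]
scene 0.87 [301.97 289.3   14.7 ]
scene 0.5 [674.82 420.28  -0.07]
top 0.83 [596.17 179.72 142.58]
```

View pics/s4.png

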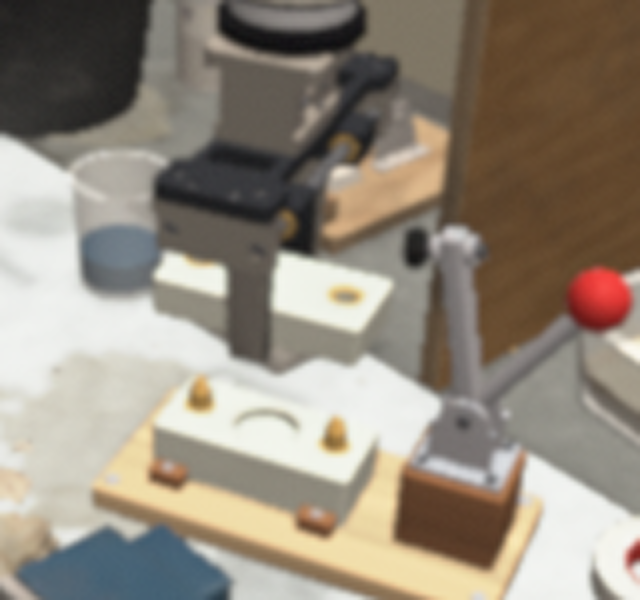

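View pics/t4.png

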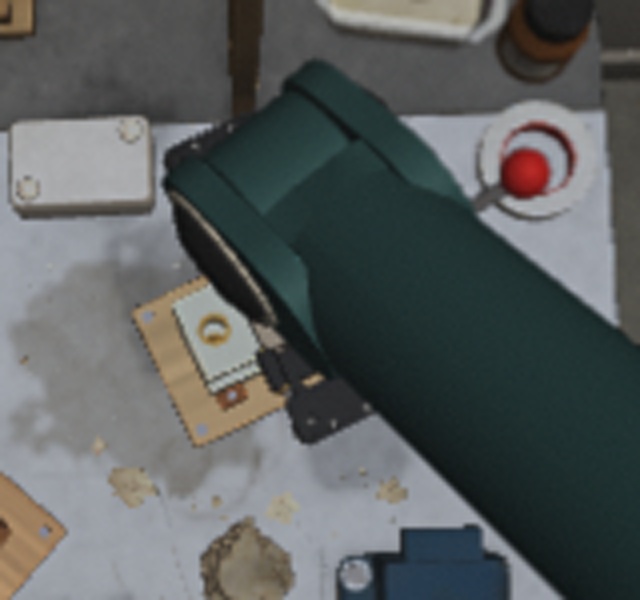

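```bash
python3 - <<'E'
import numpy as np,cv2
a=np.load("pics/a4.npy")[175:245,325:395];b=np.load("pics/b4.npy")[165:205,305:345]
cv2.imwrite("pics/c5.png",cv2.resize(a,None,fx=8,fy=8,interpolation=0)[:,:,::-1]);cv2.imwrite("pics/c6.png",cv2.resize(b,None,fx=12,fy=12,interpolation=0)[:,:,::-1])
E
```

```text
(no output)
```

View pics/c5.png

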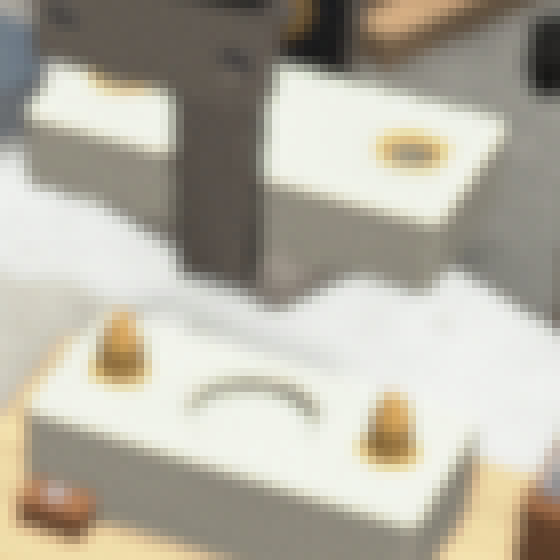

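View pics/c6.png

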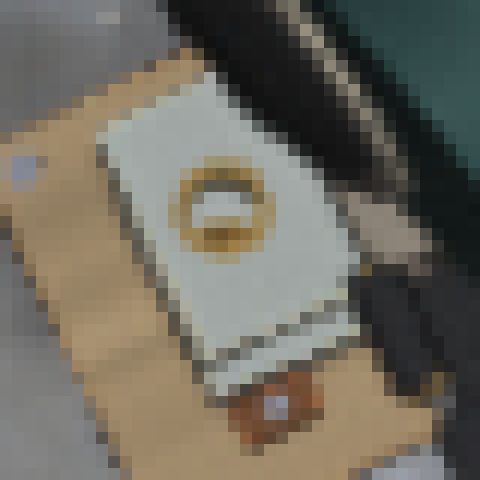

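```bash
python3 - <<'E'
from fit import *
o=robot.observe(); R=Ro.from_rotvec(o["tcp_rot"]).as_matrix(); tc=np.array(o["tcp_pos"]); print("tcp",o["t"],tc,"ctr",tc-19*R[:,0],"tilt",R[:,0], "yaw",np.degrees(np.arctan2(-R[0,2],-R[1,2])),R[:,2])
def m(p,P):
    Rb=Ro.from_euler("ZY",[p[3],p[4]]).as_matrix(); return P@Rb.T+p[:3]
Ps=np.array([[42,0,13],[-60,-28,13],[60,-28,13],[60,28,13]],float); s=px([[412,151],[30,118],[440,222],[508,120]],8,[325,175])
Pt=np.array([[-42,0,13],[-60,28,13],[-60,-28,13]],float); t=px([[222,209],[100,136],[208,366]],12,[305,165])
for ob in ([("scene",Ps,s),("top",Pt,t)],[("scene",Ps,s)]):
    x,r=fit(m,ob,[590,177,138,-1.15,0]); print("blk",x[:3],np.degrees(x[3:])); print(*[a.round(1).tolist() for a in r])
# seat in scene with same picker
Q=np.array([[-42,0,20],[42,0,20],[-60,-28,0],[60,-28,0],[60,28,0]],float); q=px([[124,312],[392,392],[30,412],[415,522],[472,436]],8,[325,175])
x,r=fit(mseat,[("scene",Q,q)],[590,177,-1.15]); print("seat",x[:2],np.degrees(x[2])); print(r[0].round(1).tolist())
def m2(p,P): return m(np.r_[p[:3],p[3],p[4]],P)
x,r=fit(m2,[("scene",Q,q)],[590,177,54,-1.15,0]); print("seat free",x[:3],np.degrees(x[3:])); print(r[0].round(1).tolist())
E
```

```text
tcp 8.55 [590.87 176.84 120.09] ctr [590.87 176.84 139.09] tilt [ 0. -0. -1.] yaw -24.131692730750647 [ 0.41 -0.91  0.  ]
blk [590.55 177.76 139.19] [-66.32  -1.49]
[[0.2, 0.3], [-0.6, -0.0], [0.1, -0.2], [0.6, -0.0]] [[0.3, 0.4], [-0.5, -0.3], [-0.2, 0.1]]
blk [600.7  187.82 130.41] [-65.47  -0.8 ]
[[-0.0, 0.3], [-0.0, -0.0], [0.0, -0.3], [0.0, 0.0]]
seat [590.03 176.65] -65.94568908219144
[[-0.3, 0.4], [0.3, 0.3], [-0.9, -0.8], [-0.1, 0.4], [1.3, -2.5]]
seat free [606.42 193.07  36.44] [-63.78   1.53]
[[0.1, 0.9], [0.0, 0.6], [-0.1, -0.6], [-0.1, 0.1], [0.1, -2.6]]
```

```bash
python3 - <<'E'
from fit import *
ux=np.array([np.cos(SY),np.sin(SY)])
p=S[:2]+0.7*ux
robot.servo_line(np.r_[p,72],feed=60); robot.hold(.2)
o=robot.observe(); print(o["t"],o["tcp_pos"],o["contact_force"],o["wrist_torque"])
a=snap("scene","pics/s5.png",(320,175,400,245),8); b=snap("top","pics/t5.png",(305,150,365,210),10)
np.save("pics/a5.npy",a);np.save("pics/b5.npy",b)
E
```

```text
9.7 [591.44 176.2   72.42] [ 0.02  0.58 -2.79] [-0.06 -0.   -0.04]
```

View pics/s5.png

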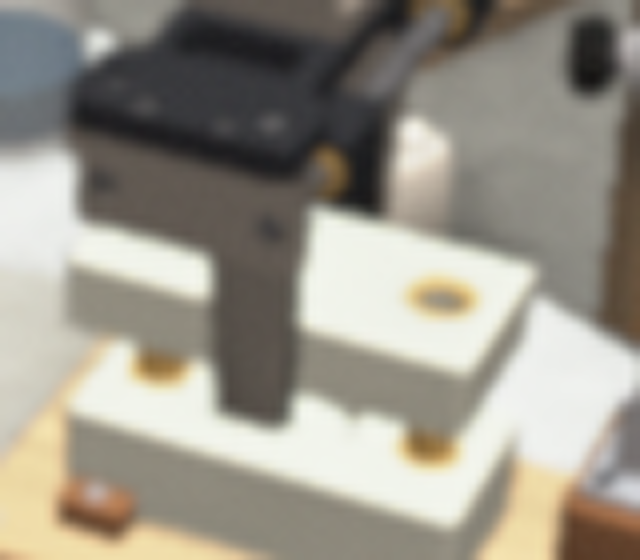

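View pics/t5.png

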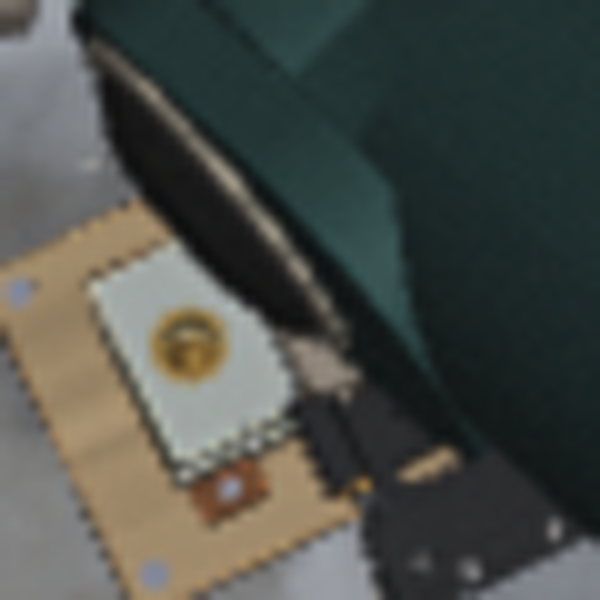

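```bash
python3 - <<'E'
from fit import *
ux=np.array([np.cos(SY),np.sin(SY)]); uy=np.array([-ux[1],ux[0]])
p=S[:2]+0.7*ux
f0=np.array(robot.observe()["contact_force"])
for z in (68,65,62,60,58,56,54,52.5,51,50):
    robot.servo_line(np.r_[p,z],feed=40); robot.hold(.1)
    o=robot.observe(); f=np.array(o["contact_force"])-f0
    print(round(o["t"],2),z,o["tcp_pos"],"Fx %.1f Fy %.1f Fz %.1f"%(f[:2]@ux,f[:2]@uy,f[2]),np.array(o["wrist_torque"]))
    if np.abs(f).max()>8: print("stop"); break
snap("scene","pics/s6.png",(320,175,400,245),8); snap("top","pics/t6.png",(305,150,365,210),10)
E
```

```text
10.15 68 [591.12 176.16  67.88] Fx 0.4 Fy -0.5 Fz -1.1 [-0.03  0.01  0.02]
10.5 65 [591.15 176.19  64.94] Fx 0.1 Fy -0.8 Fz 0.3 [-0.08  0.04  0.01]
10.85 62 [591.16 176.19  61.92] Fx 0.1 Fy -0.1 Fz -1.1 [-0.07  0.05  0.01]
11.2 60 [591.16 176.15  59.97] Fx -1.6 Fy 0.3 Fz -0.6 [-0.12  0.09 -0.03]
11.55 58 [591.15 176.17  57.94] Fx 0.8 Fy -0.7 Fz -0.2 [-0.03  0.01  0.02]
11.9 56 [591.18 176.2   55.98] Fx -0.1 Fy -1.2 Fz -0.3 [-0.    0.04  0.04]
12.25 54 [591.33 176.26  53.97] Fx -0.5 Fy 0.7 Fz -1.3 [ 0.1  -0.2   0.01]
12.6 52.5 [591.38 176.25  52.58] Fx -0.3 Fy 0.4 Fz 0.3 [ 0.01 -0.17 -0.02]
12.95 51 [591.35 176.24  51.2 ] Fx -0.9 Fy 0.5 Fz 2.3 [-0.04 -0.04 -0.03]
13.3 50 [591.37 176.29  50.29] Fx -1.7 Fy 0.1 Fz 5.0 [-0.1   0.11  0.02]
```

View pics/s6.png

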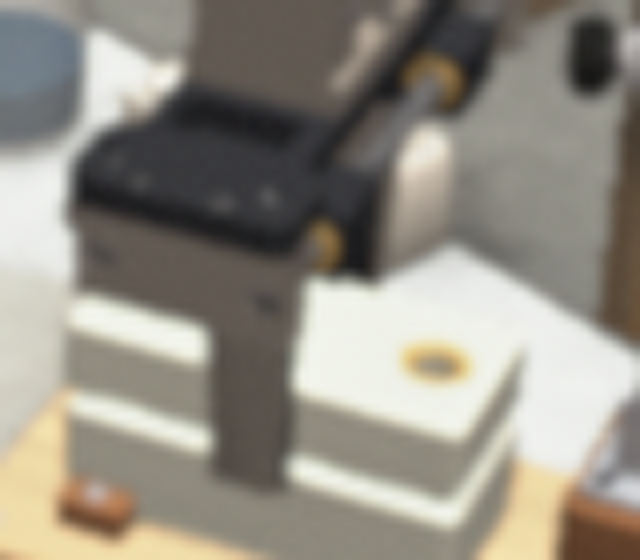

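View pics/t6.png

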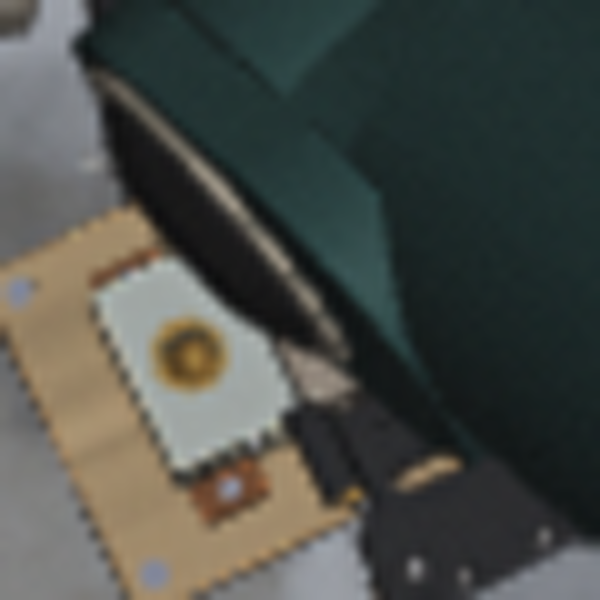

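```bash
python3 - <<'E'
from fit import *
# from s6 (off 320,175, s8) upper block & lower half in same picture
lo={"fl":[68,405],"fr":[455,527]}  # lower half top-front corners
# vertical front-right edge and front-left edge: upper face corner, bottom corner of upper half
for name,P,uv in [("upper top FR",[60,-28,0],[460,442]),("upper bot FR",[60,-28,0],[458,496]),("lower top FR",[60,-28,0],[455,527]),("upper top FL",[-60,-28,0],[70,325]),("upper bot FL",[-60,-28,0],[70,388]),("lower top FL",[-60,-28,0],[68,405]),("hole",[42,0,0],[436,362]),("upper top BR",[60,28,0],[522,350])]:
    px_=px([uv],8,[320,175])[0]
    Rz=Ro.from_euler("Z",SY).as_matrix()
    zs=np.linspace(40,110,701); q=Rz@np.array(P,float)
    pr=np.array([proj("scene",[S[0]+q[0],S[1]+q[1],z])[0] for z in zs]); e=pr-px_; i=np.argmin(np.abs(e[:,1])); print(name,"z=%.1f"%zs[i],"du=%.2f"%e[i,0])
E
```

```text
upper top FR z=82.2 du=0.60
upper bot FR z=63.7 du=0.17
lower top FR z=52.8 du=0.15
upper top FL z=82.1 du=-0.52Traceback (most recent call last):
  File "<stdin>", line 9, in <module>
  File "h.py", line 12, in proj
    i=viewer.camera_info(cam); K=np.array(i["camera_matrix"]); X=np.atleast_2d(X)
ValueError: time passes only in moves, steps and waits
```

```bash
sed -i 's/^def snap/_ci={}\ndef ci(c):\n    if c not in _ci: _ci[c]=viewer.camera_info(c)\n    return _ci[c]\ndef snap/; s/i=viewer.camera_info(cam)/i=ci(cam)/' h.py
python3 - <<'E'
from h import *
print(robot.observe()["t"])
a=viewer.read_camera("scene");np.save("pics/a6.npy",a)
c=np.hstack([a[205:250,322:350],a[205:250,355:390]])
cv2.imwrite("pics/c7.png",cv2.resize(c,None,fx=12,fy=12,interpolation=0)[:,:,::-1])
for u in (330,365,370,374): print(u,[(v,int(a[v].astype(int)[u].mean())) for v in range(212,250)])
E
```

```text
13.4
330 [(212, 201), (213, 233), (214, 239), (215, 230), (216, 188), (217, 147), (218, 136), (219, 137), (220, 137), (221, 136), (222, 137), (223, 156), (224, 202), (225, 229), (226, 218), (227, 169), (228, 138), (229, 134), (230, 135), (231, 135), (232, 135), (233, 131), (234, 131), (235, 140), (236, 149), (237, 137), (238, 107), (239, 81), (240, 95), (241, 148), (242, 196), (243, 210), (244, 210), (245, 210), (246, 201), (247, 176), (248, 140), (249, 119)]
365 [(212, 236), (213, 238), (214, 238), (215, 238), (216, 238), (217, 238), (218, 238), (219, 238), (220, 238), (221, 238), (222, 238), (223, 238), (224, 239), (225, 233), (226, 202), (227, 157), (228, 137), (229, 136), (230, 136), (231, 135), (232, 135), (233, 143), (234, 182), (235, 225), (236, 230), (237, 202), (238, 155), (239, 135), (240, 134), (241, 134), (242, 134), (243, 134), (244, 134), (245, 132), (246, 131), (247, 132), (248, 128), (249, 112)]
370 [(212, 236), (213, 237), (214, 238), (215, 238), (216, 237), (217, 233), (218, 220), (219, 207), (220, 205), (221, 217), (222, 231), (223, 236), (224, 238), (225, 239), (226, 238), (227, 223), (228, 175), (229, 139), (230, 135), (231, 136), (232, 135), (233, 133), (234, 137), (235, 161), (236, 209), (237, 232), (238, 224), (239, 178), (240, 140), (241, 133), (242, 134), (243, 134), (244, 134), (245, 134), (246, 136), (247, 150), (248, 163), (249, 149)]
374 [(212, 234), (213, 237), (214, 238), (215, 238), (216, 236), (217, 223), (218, 195), (219, 163), (220, 144), (221, 153), (222, 189), (223, 224), (224, 236), (225, 238), (226, 239), (227, 238), (228, 227), (229, 182), (230, 144), (231, 135), (232, 134), (233, 133), (234, 133), (235, 133), (236, 146), (237, 192), (238, 230), (239, 229), (240, 190), (241, 147), (242, 135), (243, 136), (244, 137), (245, 137), (246, 136), (247, 136), (248, 134), (249, 133)]
```

View pics/c7.png

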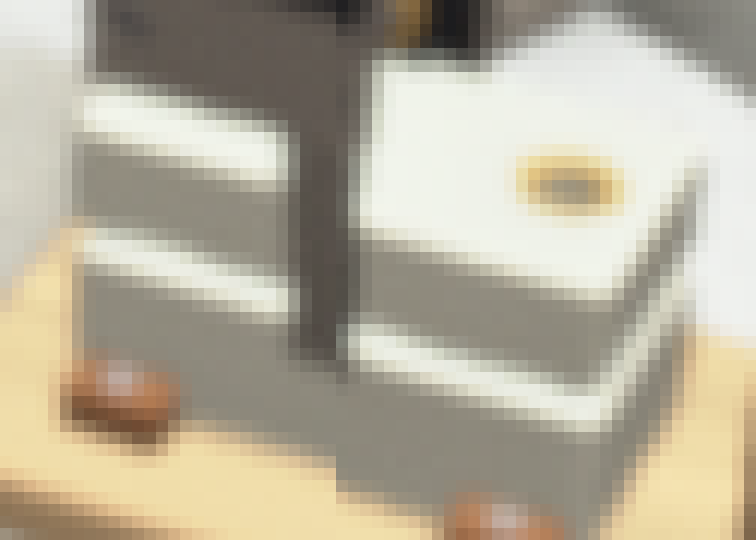

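```bash
python3 - <<'E'
from fit import *
Rz=Ro.from_euler("Z",SY).as_matrix()
for P in ([45,-28],[-50,-28],[-60,-28],[60,-28],[60,28]):
    q=Rz@np.r_[P,0]; print(P,[proj("scene",[S[0]+q[0],S[1]+q[1],z])[0].round(1).tolist() for z in (18,54,56,64,80,82,90)])
print(viewer.camera_info("scene")["R"], -np.array(viewer.camera_info("scene")["R"]).T@viewer.camera_info("scene")["t"])
E
```

```text
[45, -28] [[369.1, 250.5], [370.2, 238.1], [370.3, 237.4], [370.6, 234.5], [371.1, 228.7], [371.1, 228.0], [371.4, 225.0]]
[-50, -28] [[331.2, 238.5], [331.5, 226.3], [331.5, 225.6], [331.6, 222.8], [331.7, 217.1], [331.8, 216.4], [331.8, 213.5]]
[-60, -28] [[327.4, 237.3], [327.6, 225.1], [327.6, 224.4], [327.7, 221.6], [327.8, 215.9], [327.8, 215.2], [327.8, 212.3]]
[60, -28] [[375.4, 252.5], [376.6, 240.0], [376.7, 239.3], [377.0, 236.4], [377.6, 230.6], [377.7, 229.9], [378.0, 226.9]]
[60, 28] [[383.7, 238.6], [385.1, 226.4], [385.1, 225.7], [385.5, 222.9], [386.1, 217.2], [386.2, 216.5], [386.5, 213.6]]
[[ 0.78 -0.63  0.  ]
 [-0.34 -0.43 -0.84]
 [ 0.53  0.65 -0.55]] [  57.24 -347.41  612.14]
```

```bash
python3 - <<'E'
from fit import *
ux=np.array([np.cos(SY),np.sin(SY)]); uy=np.array([-ux[1],ux[0]])
f0=np.array([.02,.58,-2.79])
def rep(tag):
    F=[];
    for _ in range(4): robot.hold(.03); o=robot.observe(); F.append(np.r_[o["contact_force"],o["wrist_torque"]])
    F=np.mean(F,0); f=F[:3]-f0
    print(tag,round(o["t"],2),o["tcp_pos"],"Fx %.1f Fy %.1f Fz %.1f"%(f[:2]@ux,f[:2]@uy,f[2]),"Mx %.2f My %.2f Mz %.2f"%(F[3:5]@ux,F[3:5]@uy,F[5]),o["grip_width"]*92); return f
rep("now")
for k,z in ((.2,50.),(.2,49.5),(-.3,49.5),(-.3,49),(-.3,48.5)):
    robot.servo_line(np.r_[S[:2]+k*ux,z],feed=30)
    f=rep((k,z))
    if f[2]>15: break
E
```

```text
now 13.58 [591.37 176.25  50.24] Fx 1.1 Fy -0.3 Fz 7.0 Mx -0.15 My -0.04 Mz -0.02 55.59315903291265
(0.2, 50.0) 13.97 [591.38 176.32  50.15] Fx 1.7 Fy 0.2 Fz 7.5 Mx -0.01 My -0.40 Mz -0.03 55.64761262860099
(0.2, 49.5) 14.35 [591.27 176.52  49.55] Fx 2.3 Fy 0.6 Fz 7.4 Mx 0.20 My -0.50 Mz -0.04 55.6774838397384
(-0.3, 49.5) 14.73 [591.24 176.53  49.55] Fx 4.8 Fy 1.2 Fz 6.9 Mx 0.33 My -1.03 Mz -0.05 55.48523100725285
(-0.3, 49) 15.12 [591.09 176.84  49.09] Fx 5.2 Fy 1.7 Fz 7.4 Mx 0.37 My -1.08 Mz -0.07 55.91106754664189
(-0.3, 48.5) 15.5 [591.06 176.92  48.79] Fx 5.4 Fy 1.1 Fz 9.0 Mx 0.29 My -1.11 Mz -0.01 55.94289506038617
```

```bash
cat >> fit.py <<'E'
ux=np.array([np.cos(SY),np.sin(SY)]); uy=np.array([-ux[1],ux[0]])
f0=np.array([.02,.58,-2.79])
def rep(tag):
    F=[];
    for _ in range(4): robot.hold(.03); o=robot.observe(); F.append(np.r_[o["contact_force"],o["wrist_torque"]])
    F=np.mean(F,0); f=F[:3]-f0
    print(tag,round(o["t"],2),o["tcp_pos"],"Fx %.1f Fy %.1f Fz %.1f"%(f[:2]@ux,f[:2]@uy,f[2]),"Mx %.2f My %.2f Mz %.2f"%(F[3:5]@ux,F[3:5]@uy,F[5]),o["grip_width"]*92); return f
E
python3 - <<'E'
from fit import *
for k,z in ((.6,48.5),(.6,48.),(.6,47.5)):
    robot.servo_line(np.r_[S[:2]+k*ux,z],feed=30)
    f=rep((k,z))
    if f[2]>15: break
a=viewer.read_camera("scene");np.save("pics/a8.npy",a)
c=np.hstack([a[205:250,322:350],a[205:250,355:390]])
cv2.imwrite("pics/c8.png",cv2.resize(c,None,fx=12,fy=12,interpolation=0)[:,:,::-1])
for u in (330,370): print(u,[(v,int(a[v].astype(int)[u].mean())) for v in range(212,242)])
E
```

```text
(0.6, 48.5) 15.88 [591.08 176.9   48.79] Fx 3.4 Fy 0.7 Fz 8.4 Mx 0.25 My -0.79 Mz -0.04 55.34389200631442
(0.6, 48.0) 16.27 [591.07 176.91  48.41] Fx 3.5 Fy 0.7 Fz 9.5 Mx 0.16 My -0.80 Mz -0.06 55.50505820401506
(0.6, 47.5) 16.65 [591.11 176.88  47.99] Fx 3.4 Fy 0.5 Fz 10.5 Mx 0.14 My -0.79 Mz -0.04 55.96250266448568
330 [(212, 156), (213, 214), (214, 235), (215, 238), (216, 225), (217, 179), (218, 143), (219, 137), (220, 137), (221, 136), (222, 137), (223, 144), (224, 181), (225, 221), (226, 215), (227, 169), (228, 138), (229, 134), (230, 134), (231, 135), (232, 135), (233, 133), (234, 131), (235, 139), (236, 148), (237, 137), (238, 105), (239, 81), (240, 95), (241, 148)]
370 [(212, 235), (213, 239), (214, 238), (215, 238), (216, 238), (217, 236), (218, 229), (219, 214), (220, 198), (221, 197), (222, 215), (223, 231), (224, 236), (225, 237), (226, 239), (227, 237), (228, 217), (229, 168), (230, 139), (231, 135), (232, 135), (233, 134), (234, 133), (235, 135), (236, 158), (237, 199), (238, 211), (239, 175), (240, 141), (241, 133)]
```

View pics/c8.png

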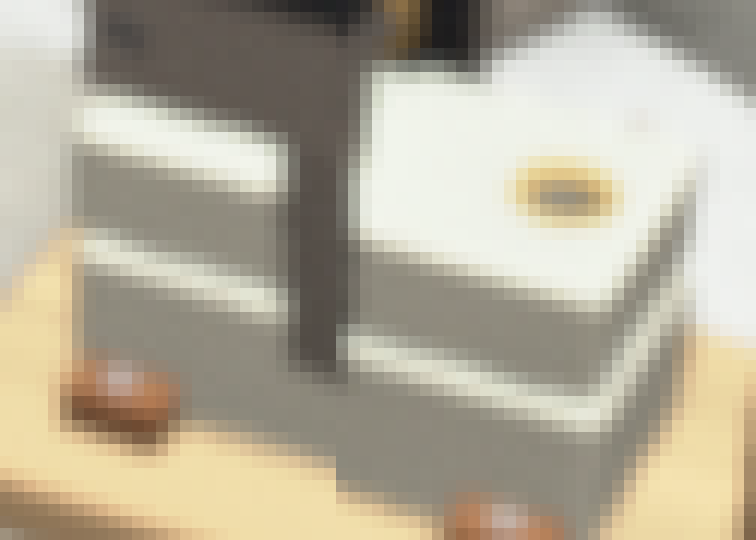

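```bash
python3 - <<'E'
from fit import *
for k,z in ((1.2,47.5),(1.2,47),(1.0,46.5),(1.0,46),(1.,45.5)):
    robot.servo_line(np.r_[S[:2]+k*ux,z],feed=30)
    f=rep((k,z))
    if f[2]>20: break
a=viewer.read_camera("scene");np.save("pics/a9.npy",a)
c=np.hstack([a[205:250,322:350],a[205:250,355:390]])
cv2.imwrite("pics/c9.png",cv2.resize(c,None,fx=12,fy=12,interpolation=0)[:,:,::-1])
for u in (330,370): print(u,[(v,int(a[v].astype(int)[u].mean())) for v in range(212,242)])
E
```

```text
(1.2, 47.5) 17.08 [591.09 176.89  47.98] Fx 2.9 Fy 0.4 Fz 9.9 Mx 0.10 My -0.54 Mz -0.07 55.88630621277777
(1.2, 47) 17.47 [591.11 176.86  47.52] Fx 3.0 Fy 0.5 Fz 10.5 Mx 0.12 My -0.57 Mz -0.04 55.93224752585278
(1.0, 46.5) 17.85 [591.09 176.89  47.08] Fx 2.9 Fy -0.0 Fz 11.0 Mx 0.07 My -0.65 Mz -0.06 55.4808569912331
(1.0, 46) 18.23 [591.1  176.86  46.68] Fx 2.7 Fy -0.1 Fz 11.6 Mx 0.00 My -0.66 Mz -0.02 55.7840384330223
(1.0, 45.5) 18.62 [591.1  176.87  46.34] Fx 3.1 Fy -1.0 Fz 12.9 Mx -0.03 My -0.64 Mz -0.03 56.05380897320802
330 [(212, 111), (213, 168), (214, 225), (215, 239), (216, 236), (217, 211), (218, 162), (219, 139), (220, 137), (221, 137), (222, 136), (223, 137), (224, 147), (225, 177), (226, 193), (227, 166), (228, 138), (229, 134), (230, 135), (231, 135), (232, 134), (233, 133), (234, 131), (235, 139), (236, 148), (237, 137), (238, 106), (239, 80), (240, 94), (241, 149)]
370 [(212, 234), (213, 235), (214, 237), (215, 238), (216, 238), (217, 238), (218, 235), (219, 224), (220, 203), (221, 187), (222, 195), (223, 220), (224, 233), (225, 237), (226, 238), (227, 239), (228, 232), (229, 201), (230, 155), (231, 135), (232, 135), (233, 135), (234, 134), (235, 133), (236, 142), (237, 171), (238, 192), (239, 170), (240, 140), (241, 134)]
```

View pics/c9.png

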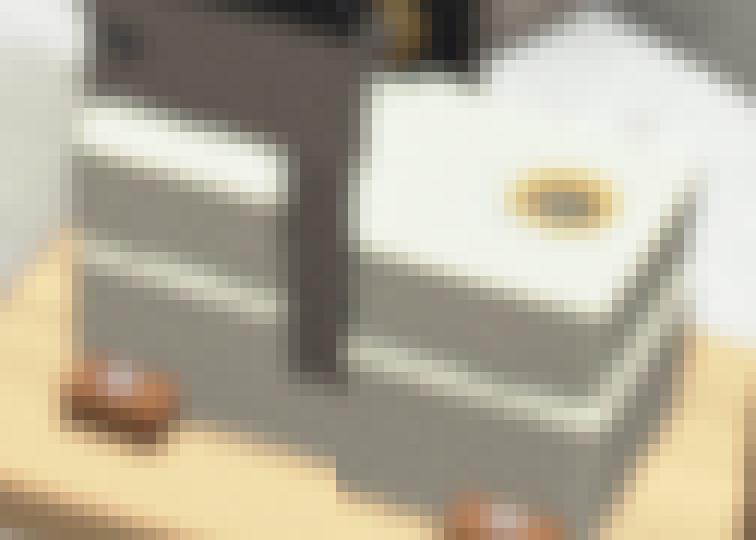

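```bash
python3 - <<'E'
import numpy as np
for f,us in (("a4",(340,370,376)),("a5",(332,370,374))):
    a=np.load(f"pics/{f}.npy").astype(int).mean(2)
    for u in us: print(f,u,[(v,int(a[v,u])) for v in range(188,240)])
s=np.load("pics/scene.npy").astype(int).mean(2)
for u in (340,360,374): print("init lower",u,[(v,int(s[v,u])) for v in range(222,252)])
E
```

```text
a4 340 [(188, 237), (189, 238), (190, 239), (191, 235), (192, 211), (193, 162), (194, 138), (195, 135), (196, 136), (197, 137), (198, 136), (199, 134), (200, 133), (201, 150), (202, 193), (203, 225), (204, 231), (205, 232), (206, 232), (207, 233), (208, 234), (209, 234), (210, 232), (211, 228), (212, 219), (213, 201), (214, 182), (215, 170), (216, 162), (217, 156), (218, 144), (219, 122), (220, 110), (221, 122), (222, 163), (223, 213), (224, 236), (225, 239), (226, 239), (227, 239), (228, 237), (229, 220), (230, 171), (231, 140), (232, 133), (233, 136), (234, 136), (235, 134), (236, 134), (237, 134), (238, 132), (239, 135)]
a4 370 [(188, 238), (189, 238), (190, 237), (191, 236), (192, 235), (193, 235), (194, 236), (195, 236), (196, 237), (197, 238), (198, 239), (199, 235), (200, 211), (201, 161), (202, 137), (203, 136), (204, 137), (205, 136), (206, 134), (207, 134), (208, 140), (209, 171), (210, 216), (211, 231), (212, 233), (213, 233), (214, 233), (215, 232), (216, 232), (217, 234), (218, 235), (219, 235), (220, 235), (221, 235), (222, 238), (223, 240), (224, 239), (225, 235), (226
[... 3104 characters left out ...]
 (225, 215), (226, 232), (227, 234), (228, 235), (229, 235), (230, 236), (231, 235), (232, 235), (233, 236), (234, 233), (235, 215), (236, 167), (237, 132), (238, 126), (239, 127), (240, 127), (241, 127), (242, 127), (243, 127), (244, 127), (245, 128), (246, 133), (247, 156), (248, 187), (249, 200), (250, 205), (251, 205)]
init lower 374 [(222, 229), (223, 219), (224, 192), (225, 165), (226, 154), (227, 149), (228, 139), (229, 118), (230, 107), (231, 112), (232, 148), (233, 199), (234, 229), (235, 235), (236, 234), (237, 234), (238, 234), (239, 224), (240, 182), (241, 140), (242, 129), (243, 130), (244, 129), (245, 130), (246, 130), (247, 131), (248, 129), (249, 126), (250, 126), (251, 143)]
```

```bash
python3 - <<'E'
from fit import *
for k,z in ((1.2,45),(1.2,44.5),(1.2,44),(1.2,43.5),(1.2,43),(1.2,42.5),(1.2,42)):
    robot.servo_line(np.r_[S[:2]+k*ux,z],feed=30)
    f=rep((k,z))
    if f[2]>25: break
a=viewer.read_camera("scene");np.save("pics/a10.npy",a)
c=np.hstack([a[205:250,322:350],a[205:250,355:390]])
cv2.imwrite("pics/c10.png",cv2.resize(c,None,fx=12,fy=12,interpolation=0)[:,:,::-1])
for u in (330,370): print(u,[(v,int(a[v].astype(int)[u].mean())) for v in range(212,242)])
E
```

```text
(1.2, 45) 19.05 [591.09 176.82  46.3 ] Fx 3.0 Fy -1.9 Fz 16.1 Mx -0.33 My -0.56 Mz -0.08 55.924134132824115
(1.2, 44.5) 19.43 [591.12 176.88  46.33] Fx 3.4 Fy -4.0 Fz 19.3 Mx -0.61 My -0.57 Mz -0.07 56.06255284464884
(1.2, 44) 19.82 [591.12 176.85  46.3 ] Fx 3.2 Fy -5.1 Fz 22.9 Mx -0.88 My -0.56 Mz -0.03 55.60645027051376
(1.2, 43.5) 20.2 [591.1  176.82  46.25] Fx 3.3 Fy -6.6 Fz 26.2 Mx -1.16 My -0.53 Mz -0.06 55.94323274078553
330 [(212, 112), (213, 169), (214, 225), (215, 239), (216, 237), (217, 212), (218, 163), (219, 139), (220, 137), (221, 137), (222, 137), (223, 138), (224, 150), (225, 180), (226, 195), (227, 166), (228, 138), (229, 135), (230, 135), (231, 134), (232, 135), (233, 132), (234, 131), (235, 140), (236, 148), (237, 137), (238, 105), (239, 81), (240, 95), (241, 149)]
370 [(212, 234), (213, 235), (214, 237), (215, 238), (216, 238), (217, 238), (218, 236), (219, 223), (220, 204), (221, 186), (222, 195), (223, 219), (224, 234), (225, 237), (226, 238), (227, 239), (228, 233), (229, 200), (230, 154), (231, 136), (232, 136), (233, 135), (234, 133), (235, 132), (236, 141), (237, 171), (238, 193), (239, 169), (240, 141), (241, 133)]
```

View pics/c10.png

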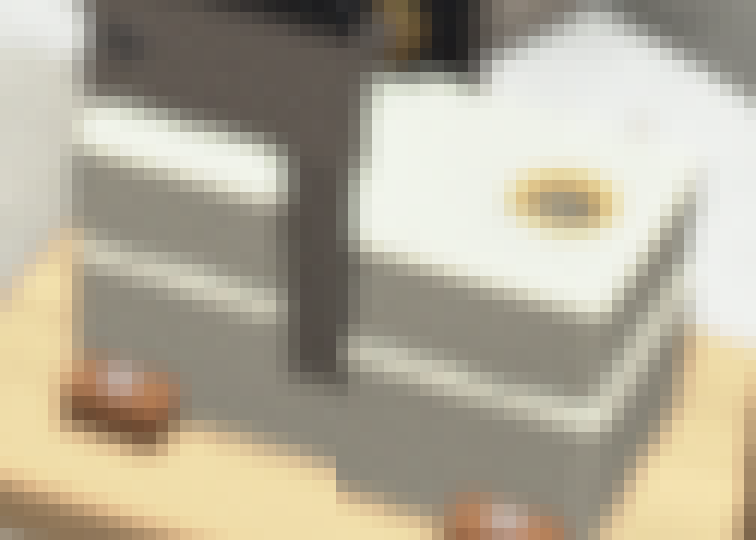

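```bash
python3 - <<'E'
from fit import *
robot.servo_line(np.r_[S[:2]+.6*ux,46.2],feed=30); rep("relaxed")
grip(.63,20); rep("rel1"); grip(.85); rep("open")
a=viewer.read_camera("scene");np.save("pics/a11.npy",a)
c=np.hstack([a[205:250,322:350],a[205:250,355:390]])
cv2.imwrite("pics/c11.png",cv2.resize(c,None,fx=12,fy=12,interpolation=0)[:,:,::-1])
for u in (330,370): print(u,[(v,int(a[v].astype(int)[u].mean())) for v in range(212,242)])
E
```

```text
relaxed 20.63 [591.09 176.87  46.52] Fx 3.7 Fy 0.1 Fz 9.9 Mx 0.27 My -0.73 Mz -0.02 55.91000459727189
rel1 21.01 [589.99 177.01  45.5 ] Fx -0.1 Fy 0.8 Fz 2.7 Mx 0.15 My 0.09 Mz 0.02 58.23764150757711
open 21.62 [591.15 176.18  46.21] Fx 0.3 Fy -0.2 Fz 2.8 Mx -0.04 My -0.05 Mz -0.02 78.10938924294094
330 [(212, 112), (213, 168), (214, 224), (215, 239), (216, 237), (217, 214), (218, 165), (219, 139), (220, 137), (221, 136), (222, 135), (223, 137), (224, 150), (225, 182), (226, 196), (227, 165), (228, 139), (229, 135), (230, 136), (231, 135), (232, 135), (233, 133), (234, 131), (235, 139), (236, 148), (237, 137), (238, 106), (239, 81), (240, 95), (241, 149)]
370 [(212, 230), (213, 234), (214, 237), (215, 238), (216, 238), (217, 237), (218, 235), (219, 224), (220, 204), (221, 187), (222, 194), (223, 220), (224, 234), (225, 237), (226, 238), (227, 238), (228, 233), (229, 202), (230, 155), (231, 137), (232, 135), (233, 134), (234, 135), (235, 134), (236, 141), (237, 169), (238, 189), (239, 167), (240, 141), (241, 133)]
```

View pics/c11.png

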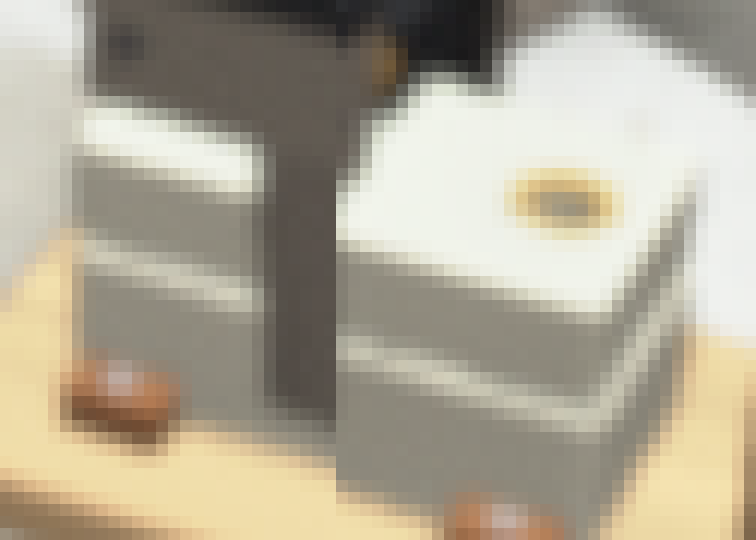

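```bash
python3 - <<'E'
from fit import *
robot.servo_line(np.r_[S[:2]+.6*ux,105],feed=120)
grip(0.0,20)
f0[:]=robot.observe()["contact_force"]
import fit
fit.f0=f0
for k in (25,-25):
    robot.servo_line(np.r_[S[:2]+k*ux,86],feed=100)
    for z in np.arange(83,75,-1.):
        robot.servo_line(np.r_[S[:2]+k*ux,z],feed=40)
        f=rep((k,z))
        if f[2]>12: break
    robot.servo_line(np.r_[S[:2]+k*ux,90],feed=100)
a=viewer.read_camera("scene");np.save("pics/a12.npy",a)
for u in (330,370): print(u,[(v,int(a[v].astype(int)[u].mean())) for v in range(212,242)])
E
```

```text
(25, np.float64(83.0)) 24.33 [601.12 154.39  83.22] Fx 0.4 Fy 0.6 Fz 0.1 Mx -0.06 My -0.04 Mz 0.01 0.20888627712921987
(25, np.float64(82.0)) 24.72 [601.12 153.97  82.03] Fx 0.5 Fy 0.9 Fz 0.1 Mx -0.05 My -0.04 Mz -0.02 0.12198461526390797
(25, np.float64(81.0)) 25.1 [601.06 154.    80.96] Fx 0.3 Fy 0.5 Fz 0.3 Mx -0.05 My -0.02 Mz -0.01 0.6211592619021294
(25, np.float64(80.0)) 25.48 [601.3  154.03  80.45] Fx 0.6 Fy -0.6 Fz 5.6 Mx -0.43 My -0.06 Mz -0.02 0.704147230196048
(25, np.float64(79.0)) 25.87 [601.32 154.06  80.44] Fx 0.4 Fy -3.2 Fz 11.4 Mx -1.02 My -0.03 Mz 0.03 0.13868209175720497
(25, np.float64(78.0)) 26.25 [601.32 154.07  80.42] Fx 0.4 Fy -5.8 Fz 18.6 Mx -1.63 My -0.01 Mz 0.02 0.2733924629716148
(-25, np.float64(83.0)) 27.55 [580.86 199.19  82.96] Fx 0.1 Fy 0.9 Fz -0.2 Mx -0.06 My -0.04 Mz 0.03 0.22677575642884068
(-25, np.float64(82.0)) 27.93 [580.68 199.64  82.02] Fx 0.6 Fy 0.8 Fz 0.2 Mx -0.05 My -0.03 Mz 0.01 0.293803529965031
(-25, np.float64(81.0)) 28.32 [580.66 199.66  80.98] Fx 0.3 Fy 0.8 Fz -0.2 Mx -0.04 My -0.04 Mz 0.00 0.18918072659160542
(-25, np.float64(80.0))
[... 368 characters left out ...]
, (214, 231), (215, 238), (216, 236), (217, 214), (218, 165), (219, 139), (220, 136), (221, 137), (222, 135), (223, 137), (224, 150), (225, 182), (226, 194), (227, 166), (228, 137), (229, 135), (230, 136), (231, 135), (232, 135), (233, 133), (234, 130), (235, 140), (236, 148), (237, 136), (238, 107), (239, 79), (240, 94), (241, 148)]
370 [(212, 233), (213, 235), (214, 237), (215, 238), (216, 238), (217, 238), (218, 235), (219, 224), (220, 204), (221, 187), (222, 194), (223, 219), (224, 233), (225, 237), (226, 238), (227, 239), (228, 233), (229, 202), (230, 156), (231, 136), (232, 136), (233, 133), (234, 134), (235, 133), (236, 140), (237, 169), (238, 189), (239, 168), (240, 141), (241, 133)]
```

```bash
python3 - <<'E'
from fit import *
robot.servo_line(np.r_[S[:2]-25*ux,250],feed=250)
a=snap("scene","pics/s13.png",(380,150,480,250),6); b=snap("top","pics/t13.png",(360,100,440,180),7)
K=[]
for c,im in(("scene",a),("top",b)):
    i=im.astype(int); m=(i[...,0]>120)&(i[...,1]<70)&(i[...,2]<70)
    n,l,st,ce=cv2.connectedComponentsWithStats(m.astype(np.uint8)); 
    print(c,[(st[j].tolist(),ce[j].round(1).tolist()) for j in range(1,n) if st[j][4]>20])
for c in("scene","top"):
    for d in viewer.pinpoint("clamp_knob",c): print(c,d["confidence"],c2w(c,d["at"]))
for th in (1.3,1.35,1.4,1.45,1.5):
    q=th-np.pi/4; X=np.r_[S[:2]+(115+100*np.sin(q))*ux,104+100*np.cos(q)]; print(th,X,proj("scene",X)[0],proj("top",X)[0])
print(robot.observe()["t"])
E
```

```text
scene [([363, 125, 12, 10, 32], [367.8, 128.5]), ([432, 187, 15, 14, 139], [439.0, 194.1]), ([448, 255, 17, 6, 56], [455.6, 257.0])]
top [([398, 137, 9, 11, 73], [402.0, 142.2]), ([212, 266, 23, 32, 438], [223.9, 281.6])]
scene 0.72 [656.96  22.87 188.88]
top 0.56 [658.    22.93 193.06]
1.3 [658.01  26.92 191.05] [437.13 192.83] [399.33 143.72]
1.35 [659.76  23.   188.48] [439.1  194.47] [400.68 143.22]
1.4 [661.46  19.21 185.7 ] [440.99 196.18] [401.95 142.76]
1.45 [663.1   15.55 182.72] [442.79 197.96] [403.15 142.35]
1.5 [664.67  12.03 179.54] [444.49 199.8 ] [404.27 141.99]
30.775
```

View pics/s13.png

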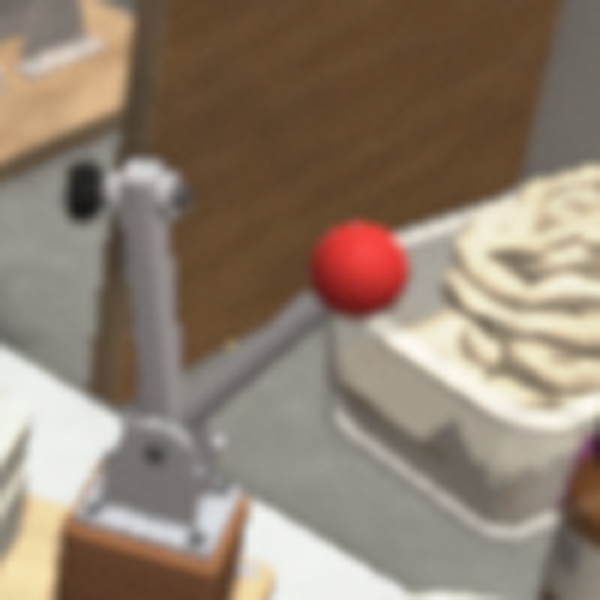

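View pics/t13.png

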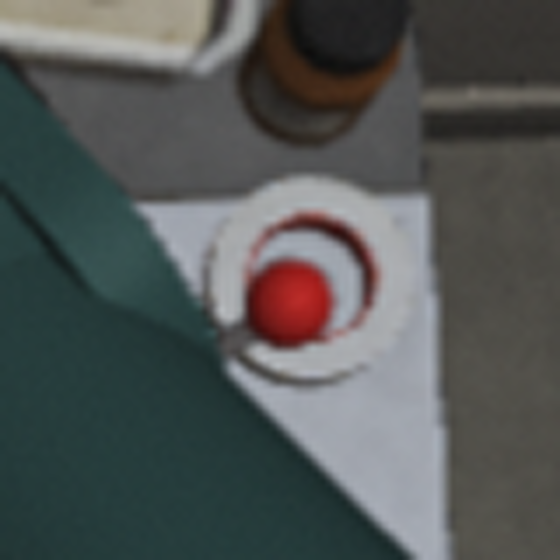

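```bash
cat >> fit.py <<'E'
PV=np.r_[S[:2]+115*ux,104.]
def knob(th,r=100): q=th-np.pi/4; return PV+r*np.r_[np.sin(q)*ux,np.cos(q)]
E
python3 - <<'E'
from fit import *
k=knob(1.365); print(k)
grip(.8,15)
robot.servo_line(np.r_[k[:2],250],feed=200)
robot.servo_line(np.r_[k[:2],k[2]-19],feed=120)
import fit; fit.f0=np.zeros(3)
rep("at")
a=snap("scene","pics/s14.png",(380,120,480,220),6); b=snap("top","pics/t14.png",(350,90,450,190),6)
print([x for x in [robot.observe()["joints"]]])
E
```

```text
[660.28  21.85 187.67]
at 34.0 [660.94  21.99 169.78] Fx -0.2 Fy -0.2 Fz 0.3 Mx -0.05 My -0.05 Mz -0.02 73.37472739021777
[array([ 0.28,  0.6 , -0.53,  1.59,  0.33,  1.05,  0.08])]
```

View pics/s14.png

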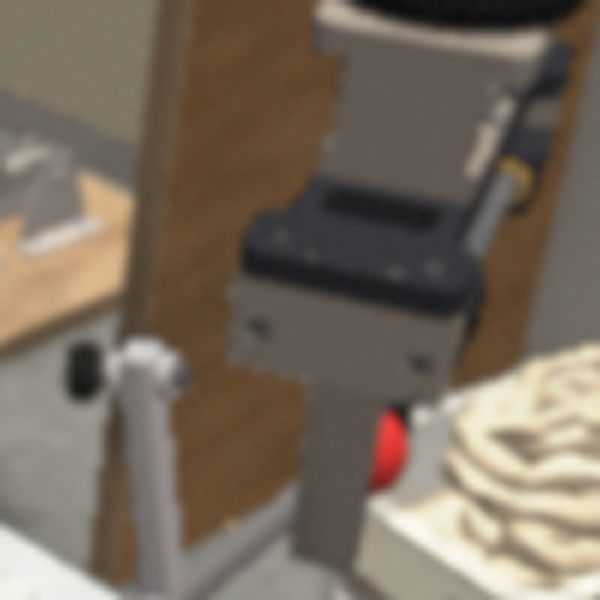

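```bash
python3 - <<'E'
from fit import *
import fit; fit.f0=np.array(robot.observe()["contact_force"])
grip(0,12); rep("grip")
for th in (1.28,1.2,1.1,1.0):
    robot.servo_line(knob(th)-[0,0,19],feed=60)
    f=rep(th)
    if np.linalg.norm(f)>20: print("stop"); break
snap("scene","pics/s15.png",(330,110,480,260),4)
E
```

```text
grip 34.95 [659.75  21.55 168.56] Fx 0.1 Fy -2.7 Fz 1.6 Mx -0.74 My 0.01 Mz -0.02 31.275869822735977
1.28 35.38 [656.69  28.58 173.05] Fx 0.1 Fy -4.8 Fz 1.6 Mx -1.13 My -0.01 Mz -0.04 30.947530794997867
1.2 35.79 [653.57  35.67 176.79] Fx -0.3 Fy -5.1 Fz 1.7 Mx -1.27 My -0.08 Mz -0.03 31.2771914290524
1.1 36.24 [649.37  45.25 180.56] Fx -0.7 Fy -5.3 Fz 1.4 Mx -1.38 My 0.11 Mz -0.03 31.22195802734486
1.0 36.69 [645.17  54.69 183.17] Fx -0.9 Fy -5.7 Fz 1.2 Mx -1.39 My 0.18 Mz -0.02 31.229872685915996
```

View pics/s15.png

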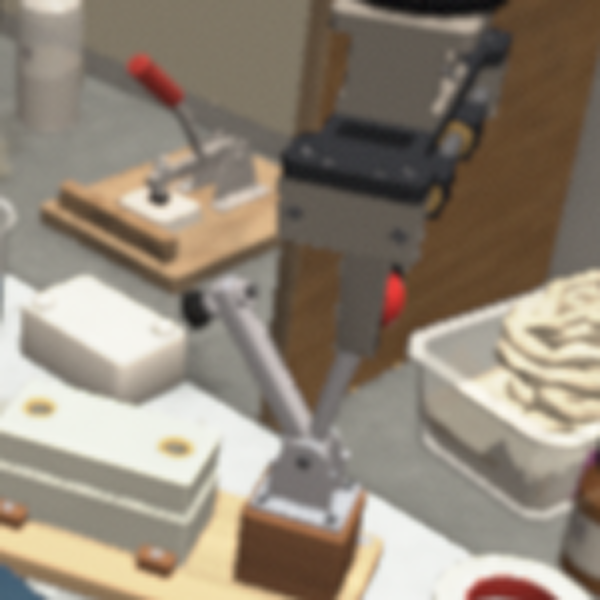

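```bash
python3 - <<'E'
from fit import *
import fit; fit.f0=np.array([0,0,0.])
for th in (.87,.74,.61,.48,.35,.25,.15,.08,.03,0,-.03,-.06,-.09):
    robot.servo_line(knob(th)-[0,0,19],feed=60)
    f=rep(th)
    o=np.array(robot.observe()["tcp_pos"])+[0,0,19]-PV; print("  th=%.3f"%(np.arctan2(o[:2]@ux,o[2])+np.pi/4))
    if np.linalg.norm(f)>22: print("stop"); break
snap("scene","pics/s16.png",(330,110,480,260),4)
E
```

```text
0.87 37.24 [639.91  66.6  184.86] Fx -1.7 Fy -5.6 Fz 0.4 Mx -1.32 My 0.27 Mz -0.06 31.409932565242187
  th=0.841
0.74 37.74 [634.95  77.83 184.92] Fx -2.0 Fy -6.0 Fz 0.1 Mx -1.27 My 0.31 Mz -0.03 30.93054192563652
  th=0.719
0.61 38.24 [630.01  88.97 183.46] Fx -1.6 Fy -5.1 Fz -0.9 Mx -1.25 My 0.36 Mz -0.02 30.94061565079686
  th=0.596
0.48 38.74 [625.09 100.13 180.39] Fx -1.7 Fy -5.6 Fz -1.1 Mx -1.20 My 0.37 Mz -0.04 30.930478952810688
  th=0.471
0.35 39.24 [620.33 110.92 175.69] Fx -2.2 Fy -5.2 Fz -0.7 Mx -1.19 My 0.39 Mz -0.05 30.904375254693207
  th=0.344
0.25 39.69 [616.82 118.82 171.03] Fx -2.4 Fy -4.7 Fz -1.1 Mx -1.15 My 0.39 Mz -0.02 31.09329528280931
  th=0.246
0.15 40.14 [613.53 126.22 165.55] Fx -2.4 Fy -5.4 Fz -1.1 Mx -1.12 My 0.44 Mz -0.01 30.996321845357556
  th=0.148
0.08 40.54 [611.38 131.15 161.19] Fx -2.1 Fy -4.9 Fz -1.3 Mx -1.11 My 0.39 Mz -0.04 31.491837111370483
  th=0.079
0.03 40.92 [609.88 134.48 157.84] Fx -2.1 Fy -4.7 Fz -1.2 Mx -1.07 My 0.35 Mz -0.03 30.903733373971487
  th=0.030
0 41.31 [609.08 136.27 155.88] Fx -1.3 Fy -4.8 Fz 0.1 Mx -1.12 My 0.30 Mz 0.01 30.783275173325126
  th=0.002
-0.03 41.69 [608.76 137.22 154.65] Fx -0.2 Fy -7.0 Fz 4.3 Mx -1.59 My -0.04 Mz 0.05 31.055807261854344
  th=-0.014
-0.06 42.08 [608.5  137.86 153.39] Fx 2.4 Fy -9.1 Fz 9.3 Mx -2.07 My -0.52 Mz -0.02 30.795917321539804
  th=-0.028
-0.09 42.46 [608.03 138.95 151.52] Fx 3.1 Fy -10.0 Fz 12.1 Mx -2.28 My -0.80 Mz -0.02 30.99927886088394
  th=-0.050
```

View pics/s16.png

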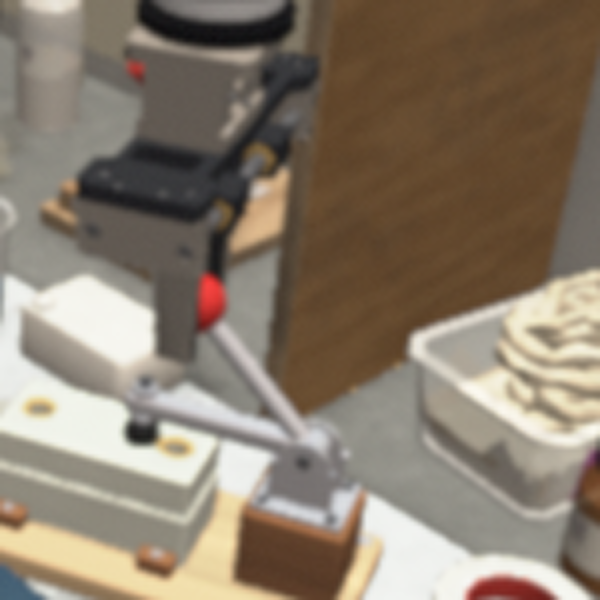

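```bash
python3 - <<'E'
from fit import *
import fit; fit.f0=np.array([0,0,0.])
grip(.8); rep("open")
o=robot.observe()["tcp_pos"]; robot.servo_line(np.r_[o[:2],290],feed=150)
p=np.array([520.,320.,300.])
robot.servo_line(p,feed=250); robot.hold(.2)
rep("away")
a=snap("scene","pics/s17.png",(320,150,450,260),6); b=snap("top","pics/t17.png",(295,110,425,220),6)
np.save("pics/a17.npy",a)
for c in("scene","top"):
    for n in ("upper_half_center","clamp_knob"):
        for d in viewer.pinpoint(n,c)[:3]: print(c,n,d["confidence"],c2w(c,d["at"]))
k=knob(0); print(k, proj("scene",k)-[320,150], proj("top",k)-[295,110])
for c,im in(("scene",a),("top",b)):
    i=im.astype(int); m=(i[...,0]>120)&(i[...,1]<70)&(i[...,2]<70)
    n,l,st,ce=cv2.connectedComponentsWithStats(m.astype(np.uint8)); 
    print(c,[(st[j].tolist(),ce[j].round(1).tolist()) for j in range(1,n) if st[j][4]>20])
for th in (-.05,0,.05,.1): print(th,proj("scene",knob(th))[0],proj("top",knob(th))[0])
E
```

```text
open 43.4 [606.54 141.91 149.05] Fx -0.2 Fy -0.0 Fz -0.4 Mx -0.06 My -0.03 Mz 0.03 73.62782134218865
away 45.77 [520.53 319.16 299.97] Fx -0.1 Fy -0.0 Fz 0.6 Mx -0.07 My -0.01 Mz -0.00 73.35436531373576
scene upper_half_center 0.95 [594.35 178.15  69.26]
scene upper_half_center 0.78 [304.7  290.76  14.51]
scene upper_half_center 0.37 [414.32 205.14  -0.97]
scene clamp_knob 0.83 [606.49 135.99 176.  ]
top upper_half_center 0.74 [593.34 181.18  67.81]
top upper_half_center 0.5 [302.78 292.78   5.37]
top clamp_knob 0.88 [608.96 134.5  177.97]
[609.   136.38 174.71] [[58.75 35.53]] [[59.99 55.98]]
scene [([363, 125, 12, 10, 32], [367.8, 128.5]), ([372, 180, 14, 11, 114], [378.4, 185.1]), ([448, 255, 17, 5, 54], [455.4, 256.9])]
top [([351, 160, 10, 11, 83], [355.7, 165.0]), ([212, 266, 23, 32, 437], [223.8, 281.6])]
-0.05 [377.07 186.61] [353.64 166.83]
0 [378.75 185.53] [354.99 165.98]
0.05 [380.52 184.53] [356.41 165.1 ]
0.1 [382.38 183.62] [357.9  164.21]
```

View pics/s17.png

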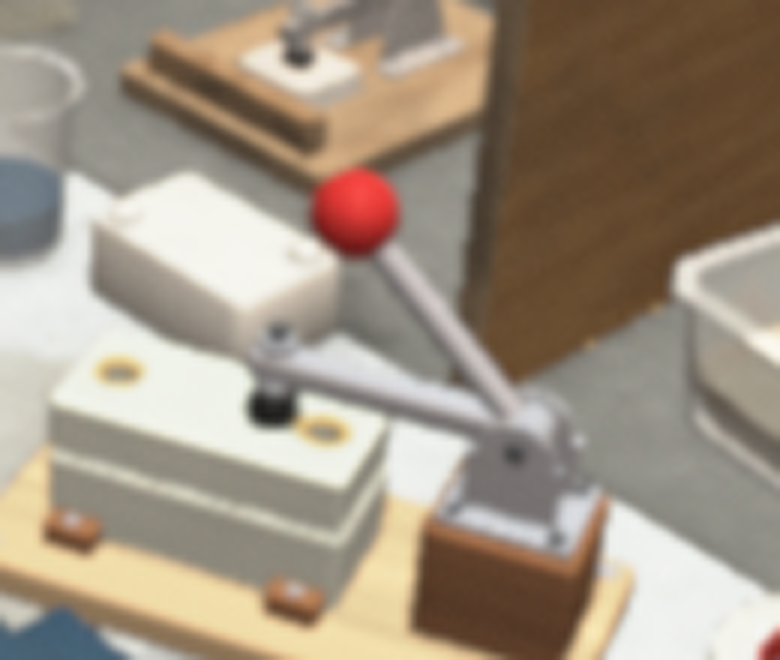

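View pics/t17.png

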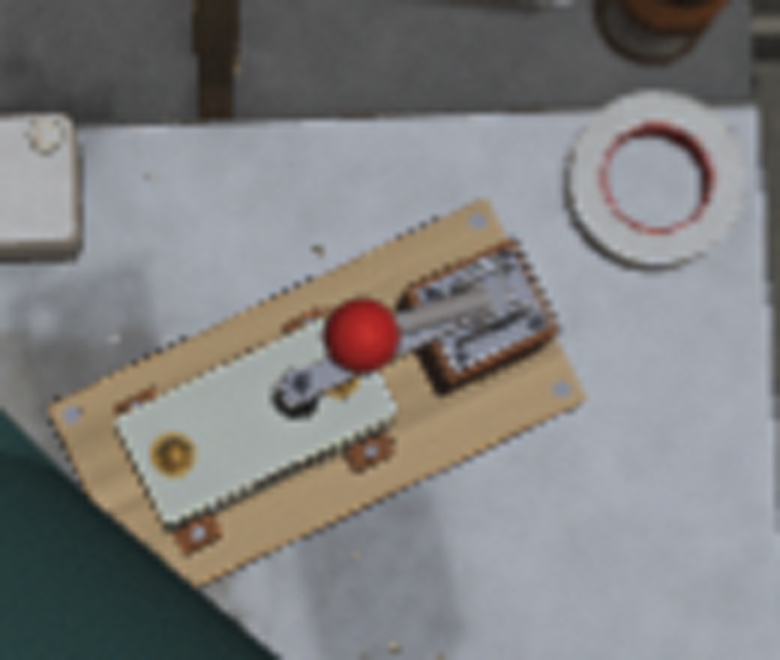

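```bash
python3 - <<'E'
from fit import *
robot.job_done(); print(robot.observe()["t"],robot.observe()["contact_force"])
E
```

```text
the job is handed in; nothing more can be done
the job is handed in; nothing more can be done
```

The mould is closed and clamped, and I handed the job in at about 46 s; no verdict came back. I took the larger upper half off the rack, lowered it over both pins, let go of it with the clamp still open, and then swung the red knob along its arc to shut.

**What the last checks showed**
- **Seating:** pressing 25 mm either side of the centre with shut fingers met the top face at z = 80.4 mm at both points (80.0 expected), rigid and level along the length. I did not probe across the width. The half did not move when I released it.
- **Clamp:** the lever met its stop with the force rising to about 12 N at the knob. After release the pictures put it at -0.01 rad (scene) and +0.03 rad (top), with the foot on the half.
- **Surroundings:** the gripper was clear and reading about 0 N. I never went near the cup, spare block or clay, but made no final measurement of where they stand.

**What disagreed**
- **Line between the halves:** a thin bright line still shows there in the scene picture. I took it for an edge effect, because the pressed height and the hard stop both say flush.
- **Stop height:** the half met its stop about 1.7 mm above the gripper height I had calculated, and from about 4 mm above the seat it needed 7–13 N to push down.
- **Final position:** the network put the half's centre about 4–5 mm from my estimate of the seat in plan. That is roughly its stated error, and both pins are through the holes.

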